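Take the spare eyepiece out of the packed kit rack and lock the rest with the wedge

TASK

The spare eyepiece is stuck at the back of the wooden kit rack, behind the pocket torch and the spray can: lift those two out and stand them aside on the bare desk, then stand the eyepiece upright on the lens-tissue booklet, never letting it tip over. Then close up the row that is left: the torch goes back first, right up to the stop at the rack's low end, the spray can close against it (its straight side is what the wedge bears on), and last press the wooden wedge down into the gap between the can and the slanted end block until the row is locked tight. Leave the two objective cans behind the rack where they stand.

Things in the scene. Friction and masses are not known exactly. Their poses are not given: they have to be found in the camera images.
- kit_rack: Fixed narrow rack of pale wood, 150 x 62 mm. Origin on the desk under the lane's middle, x along the lane to its low end. Lane 48 mm wide, floor 8 mm up; side walls 7 mm thick, top 42 mm up. Low end (+x): stop, inner face x = +62 mm, 8 mm thick, top 28 mm up. Other end (to the robot): block, top 48 mm up; inner face at x = -54 mm at the floor, leaning outward 1 mm per 3 mm of height.
- eyepiece: Spare eyepiece, 60 g, 45 mm tall: bright barrel (24 mm diameter, 18 mm high) below, black eyecup (33 mm diameter) above. Origin: centre of underside. It starts beside the stop, low between the side walls, torch and can in front of it; grip its eyecup along the lane, one finger above the stop, once its neighbour is out.
- torch: Red pocket torch, 85 g, 88 mm tall, standing on its head; in the rack at the start. Head 32 mm high; body above it about 28 mm across, up to 86 mm. Origin at the underside near the middle of the head, which reaches 15 mm to -x, 19 mm to +x, 17 mm to either y side. Touching the stop, x along the rack, its origin is at rack x = +43 mm.
- spray_can: Small white spray can with green label, 110 g, 108 mm tall, 35 mm diameter up to 89 mm, narrow nozzle above. Origin: centre of underside. In the rack at the start, before or behind the torch. Packed against the torch its origin is at about rack x = +11 mm.
- wedge: Plywood wedge, 80 g, 80 mm tall, on the desk, bare desk either side. Origin: centre of foot. Foot 38 mm wide (y), 36 high: upright face x = +26 mm (to the can), other slants 1 in 3, x = -26 to -38; chamfered below. Grip stem 30 x 30 mm, middle x = -5 mm: grip across y. Home: x along rack x, origin about rack x = -32 mm, 16 mm above the desk; let go, pressed on top with 15 N, it settles and holds.
- lens_tissue: Flat booklet of lens tissue, white with a blue band, fixed on the desk, 70 (x) x 100 (y) x 8 mm. Origin: centre of underside. Rack and booklet swap places between starts.
- objective_can_1: Bystander: black screw-top objective can, 36 mm diameter, 50 mm tall, behind the rack. Origin at the centre of its underside.
- objective_can_2: Bystander: amber objective can with a black lid, 40 mm diameter, 42 mm tall, behind the rack. Origin at the centre of its underside.
Not all that is in view belongs to the job. What is shaped like the eyepiece but red is not meant.

How it is judged (in metres and radians):
On the way, in this order (a step that is already met when the one before it is completed fails the run):
1. torch and spray can both stand upright on the bare desk, let go, while the eyepiece is still in its place in the rack (height (world z) of each of torch, spray_can below 0.004 m and angle between each of torch, spray_can's own z axis and vertical below 0.1 rad and linear speed of each of torch, spray_can below 0.02 m/s and angular speed of each of torch, spray_can below 0.2 rad/s and contact force between the fingers and torch below 0.05 N and contact force between the fingers and spray_can below 0.05 N and x of eyepiece in the frame of kit_rack between 0.02 and 0.055 m and y of eyepiece in the frame of kit_rack between -0.015 and 0.015 m and z of eyepiece in the frame of kit_rack below 0.014 m), for 0.2 s.
2. the eyepiece stands upright on the lens-tissue booklet, let go (x of eyepiece in the frame of lens_tissue between -0.028 and 0.028 m and y of eyepiece in the frame of lens_tissue between -0.043 and 0.043 m and z of eyepiece in the frame of lens_tissue between 0.004 and 0.012 m and angle between eyepiece's own z axis and vertical below 0.1 rad and linear speed of eyepiece below 0.02 m/s and angular speed of eyepiece below 0.2 rad/s and contact force between the fingers and eyepiece below 0.05 N), for 0.2 s.
At the end, for the whole second after the job is handed in: Eyepiece upright on the booklet (centre within 28 x 43 mm of its middle). In the rack, upright: torch at the stop (rack x 36 to 52 mm), spray can beside it (2 to 16 mm), wedge straight in the last gap (x -41 to -28 mm), its underside at most 28 mm above the desk. All at rest (x of eyepiece in the frame of lens_tissue between -0.028 and 0.028 m and y of eyepiece in the frame of lens_tissue between -0.043 and 0.043 m and z of eyepiece in the frame of lens_tissue between 0.004 and 0.012 m and angle between each of eyepiece, wedge's own z axis and vertical below 0.1 rad and linear speed of each of eyepiece, torch, spray_can, wedge below 0.02 m/s and angular speed of each of eyepiece, torch, spray_can, wedge below 0.2 rad/s and x of torch in the frame of kit_rack between 0.036 and 0.052 m and y of torch in the frame of kit_rack between -0.013 and 0.013 m and z of torch in the frame of kit_rack between 0.004 and 0.012 m and angle between each of torch, spray_can's own z axis and vertical below 0.15 rad and x of spray_can in the frame of kit_rack between 0.002 and 0.016 m and y of spray_can in the frame of kit_rack between -0.013 and 0.013 m and z of spray_can in the frame of kit_rack between 0.004 and 0.012 m and x of wedge in the frame of kit_rack between -0.041 and -0.028 m and y of wedge in the frame of kit_rack between -0.01 and 0.01 m and z of wedge in the frame of kit_rack between 0.006 and 0.028 m and angle between the x axis of wedge and the x axis of kit_rack, either way round below 0.15 rad and x of kit_rack in the frame of wedge above 0 m); the robot touches nothing.
It fails at once if the eyepiece tips over (angle between eyepiece's own z axis and vertical above 0.6 rad).
It fails at once if a bystander objective can is displaced by more than 25 mm (distance of any of objective_can_1, objective_can_2 from where it was at the start of the episode above 0.025 m).
It also fails if it takes over 131 s, if anything falls off the work surface, if the arm or the gripper's body presses on something with over 40 N, if the wrist force passes 120 N, or if a joint passes its speed limit or range.

ROBOT

A 7-joint arm with a two-finger parallel gripper is mounted at the origin on a cart in front of the work surface, level with it; the furniture and walls round the work are solid. World frame = base frame: x ahead of the robot, y to its left, z up, the work surface at z = 0. Lengths are in m, angles in degrees, forces in N, time in s.
With the tool pointing down it reaches from about 0.425 to 0.875 m from the base axis. Payload 4.7 kg.
Tool frame: the origin (TCP) lies midway between the tips of the shut fingers; the grasp point (between the pads) lies 19 mm behind it (env.grip_depth is the distance from the TCP to the grasp point, in m); z points along the fingers, y is the line along which they close (so a half turn about z gives the same grasp; the last joint's range is limited). The gripper opens to 87 mm and grips with 3 to 60 N. Pads are 19 mm wide; open, the fingers measure 117 mm over their backs; the gripper's body (75 mm by 190 mm) begins 51 mm behind the grasp point.
Start: joints at [-67.489, 18.392, -4.016, 83.108, 1.295, 78.541, -3.26], TCP at [0.24, 0.604, 0.223] pointing down, gripper open.
Joint ranges: [-163.93, 163.93], [-17.29, 119.83], [-79.2, 71.16], [3.27, 140.29], [-89.18, 269.18], [5.43, 117.66], [-154.24, 154.24]. Speed limits (degrees/s): [147.25, 147.25, 180, 180, 180, 180, 180].

INTERFACE

Orientations are given as [roll, pitch, yaw] about the fixed x, y, z axes, in that order (R = Rz(yaw) Ry(pitch) Rx(roll)).
In Python, from cell import get_obs, optics, env, nets gives the robot as it stands.
- The arm moves only by the shell command python3 -m creep 'ROWS' [FORCE]. ROWS is JSON, a list of rows, each an object of numbers: "wx", "wy", "wz": the turn, a rotation vector about the tool's x, y, z in degrees; "tx", "ty", "tz": the shift along the tool's x, y, z in mm; "gripper": the opening, from -1 (shut) to 1 (fully open). A call has 1 to 5 rows; each row is the pose to reach, as a shift and turn from the pose commanded when the call began, along the tool's axes at that moment; what a row does not reach only later rows make up. A row lasts 1/12 s, in which the tool goes at most 41.7 mm and 7.16 degrees, less where a joint would pass 70% of its speed; a pose out of reach is approached as far as the arm can. A call with a gripper value outside its range is refused whole. The fingers move at their own pace and stop on an object; FORCE is the grip in N (left out, the last holds). Time passes only in rows, so rows that repeat a pose let the fingers close. It gives the time, the measured TCP pose, the force, the opening and the grip force at its end, in the units of the state.
- get_obs(): the state, without advancing time (a new reading comes with each control period).
- optics.read_camera(name): name is "side" or "top"; returns (picture, depth): 420x560x3 uint8, red, green, blue; 420x560 float32, m along the optical axis (not along the pixel's ray), 0 where there is no reading.
- optics.camera_info(name): a dict with "fovy" (degrees; the focal length in pixels is half the picture's height over the tangent of half this angle, whatever the lens; pixels are square), "cx", "cy" (the principal point, pixels), "R" (3x3) and "t" (3): a world point X has camera coordinates R X + t. Camera axes: x right, y down, z forward; pixel columns grow to the right and rows downward; lengths in m; the calibration is good to about 2 mm. A picture is of the moment at which its call begins. camera_info takes no time and is no camera call.
- env.sign_off(): hands the job in; it is judged then, once.
Trained networks look in the newest picture that a camera, given by its name, has taken for a name from the list of things; names that differ only in an ending like _2 or _b are one class to them, and where a whole thing is asked for, a point or a joint stands for the part that bears it (a point fixed in the world has none). Each returns a list of dicts, best first, with "confidence" (0 to 1); they miss things now and then, are a little off and sometimes report something else, mostly with a low value. They report only what shows in the picture. A call takes as long as a camera call. They do not tell look-alikes from the thing itself.
- nets.look_for(query, camera): "point" ([x, y, z] in m, in world coordinates, good to about 4 mm: the middle of the surface that is visible of it).
- nets.place_of(query, camera): "point" ([x, y, z] in m, in world coordinates, good to about 4 mm: a listed point, or the origin of a listed thing).
The state is a dict: "time_s": time; "qpos": joint angles; "joint_velocities": joint speeds; "effort": joint torques, N m; "tool_pos": TCP position; "tool_rot": TCP orientation; "force": force on the tool from outside, world axes, zero at the start; "wrist_torque": the same for the moment, N m; "grip_width": finger opening in m; "grasp_force": force on a finger pad.
Only numpy, scipy, OpenCV 4.12 (cv2) and the standard library are available. Lean on these libraries where they do the work, as an engineer would, in place of code of your own. Each camera call takes 0.05 s, during which the arm holds its last target. There are 200 camera calls.

## Working session

There is one attempt and no reset: what is moved stays moved. The work goes in short steps, Python scripts to look and compute and a shell command to move; the robot and the scene stay as the last step left them, time stands still between calls to the robot, and variables do not carry over. Pictures are saved under pics/ and viewed, at most 14 in all, crops included, and the job is handed in when it is done.

```bash
ls; mkdir -p pics; cat > h.py <<'E'
import numpy as np, cv2
from cell import get_obs, optics, env, nets
def save(cam,name):
    p,d=optics.read_camera(cam); cv2.imwrite('pics/'+name,p[:,:,::-1]); np.save(f'{cam}.npy',d); np.save(f'{cam}_p.npy',p); return p,d
def world(cam,d):
    i=optics.camera_info(cam); h,w=d.shape; f=h/2/np.tan(np.radians(i['fovy'])/2)
    v,u=np.mgrid[:h,:w]; c=np.stack([(u-i['cx'])/f*d,(v-i['cy'])/f*d,d],-1)
    return (c-np.array(i['t']))@np.array(i['R'])
def pix(cam,X):
    i=optics.camera_info(cam); f=210/np.tan(np.radians(i['fovy'])/2)
    c=np.array(i['R'])@np.array(X)+np.array(i['t']); return (c[0]/c[2]*f+i['cx'],c[1]/c[2]*f+i['cy'])
E
python3 - <<'E'
from h import *
o=get_obs();print({k:np.round(v,3).tolist() for k,v in o.items()})
for c in('top','side'):
    save(c,c+'1.png'); i=optics.camera_info(c);print(c,i)
    for n in ['kit_rack','eyepiece','torch','spray_can','wedge','lens_tissue','objective_can_1']:
        print(n,[(np.round(r['point'],3).tolist(),round(r['confidence'],2),np.round(pix(c,r['point'])).tolist()) for r in nets.place_of(n,c)[:4]])
E
```

```text
pics
{'time_s': 0.0, 'qpos': [-67.488, 18.437, -4.016, 83.176, 1.295, 78.54, -3.258], 'joint_velocities': [0.035, -0.02, -0.035, 0.014, -0.019, 0.014, 0.043], 'effort': [-0.0, -49.129, -0.404, -31.253, -0.064, 0.044, 0.0], 'tool_pos': [0.24, 0.603, 0.221], 'tool_rot': [-179.893, 0.006, 158.3], 'force': [-0.585, 0.438, -0.237], 'wrist_torque': [-0.005, -0.027, 0.011], 'grasp_force': 0.0, 'grip_width': 0.087}
top {'fovy': 56.6059162986282, 'cx': 285.4623866279855, 'cy': 211.5708202491387, 'R': array([[ 0.01156082, -0.99987972,  0.01033933],
       [-0.98051747, -0.01336346, -0.19597679],
       [ 0.19609138, -0.00787225, -0.98055403]]), 't': array([0.30810829, 0.48022791, 0.81617873])}
kit_rack [([0.498, 0.249, -0.0], 0.71, [313.0, 207.0])]
eyepiece [([0.541, 0.249, 0.01], 0.74, [314.0, 188.0]), ([0.304, 0.204, -0.003], 0.73, [334.0, 292.0]), ([0.407, 0.432, 0.002], 0.56, [233.0, 244.0]), ([0.651, 0.24, -0.0], 0.49, [317.0, 145.0])]
torch [([0.471, 0.246, 0.01], 0.63, [315.0, 217.0])]
spray_can [([0.506, 0.25, 0.01], 0.88, [313.0, 202.0])]
wedge [([0.376, 0.278, 0.0], 0.76, [301.0, 259
[... 392 characters left out ...]
658826 ]]), 't': array([-0.27030101,  0.37125403,  0.48365577])}
kit_rack [([0.503, 0.244, 0.004], 0.88, [310.0, 244.0])]
eyepiece [([0.407, 0.434, 0.001], 0.92, [204.0, 196.0]), ([0.304, 0.202, 0.004], 0.8, [201.0, 316.0]), ([0.545, 0.25, 0.004], 0.56, [331.0, 232.0])]
torch [([0.467, 0.246, 0.008], 0.56, [289.0, 250.0]), ([0.507, 0.252, 0.006], 0.25, [310.0, 239.0])]
spray_can [([0.504, 0.252, 0.003], 0.73, [308.0, 241.0]), ([0.469, 0.248, 0.007], 0.53, [290.0, 249.0])]
wedge [([0.375, 0.28, -0.0], 0.74, [225.0, 262.0])]
lens_tissue [([0.501, 0.385, -0.002], 0.87, [266.0, 195.0])]
objective_can_1 [([0.642, 0.379, 0.004], 0.91, [336.0, 169.0]), ([0.652, 0.24, -0.001], 0.59, [389.0, 215.0])]
```

```bash
python3 - <<'E'
from h import *
t=cv2.imread('pics/top1.png');s=cv2.imread('pics/side1.png')
cv2.imwrite('pics/c1.png',cv2.resize(t[90:340,180:420],None,fx=2.4,fy=2.4,interpolation=cv2.INTER_CUBIC))
E
```

```text
(no output)
```

View pics/side1.png

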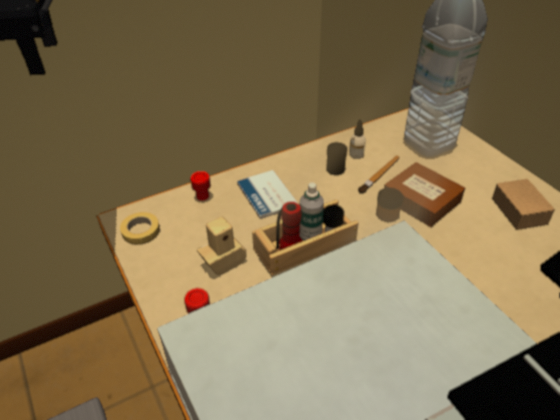

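View pics/c1.png

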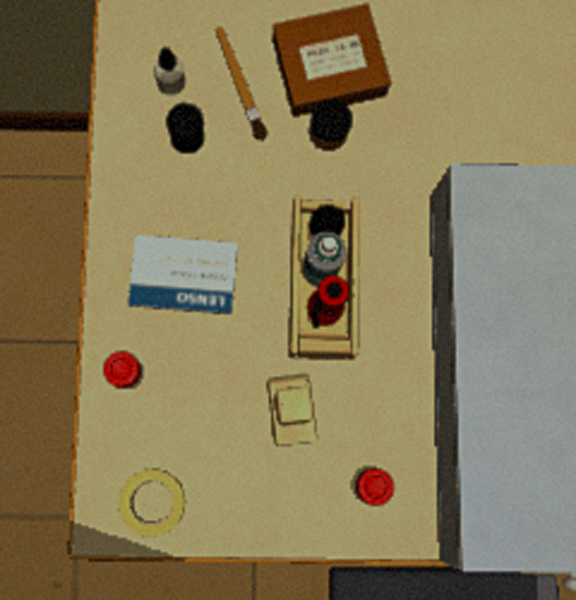

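The candidates for the eyepiece, by side pixel:
- Black top in the rack beside the stop (333,215): this fits the description.
- Red look-alikes (201,185) and (197,300): rejected for colour.
- Black objective can (337,157) and amber one (388,204): bystanders.

Next I measure the rack, the wedge and the obstacle with depth.

```bash
python3 - <<'E'
from h import *
for c in('top','side'):
    d=np.load(c+'.npy');W=world(c,d);ok=d>0
    def reg(x0,x1,y0,y1,z0,z1):
        m=ok&(W[...,0]>x0)&(W[...,0]<x1)&(W[...,1]>y0)&(W[...,1]<y1)&(W[...,2]>z0)&(W[...,2]<z1); return W[m]
    def rect(n,P):
        if len(P)<5: print(n,len(P));return
        r=cv2.minAreaRect((P[:,:2]*1000).astype(np.float32)); print(c,n,len(P),'c',np.round(r[0],1),'s',np.round(r[1],1),'a',round(r[2],1),'z',np.round(np.percentile(P[:,2],[5,50,95])*1000,1))
    rect('desk',reg(.3,.6,.3,.34,-.02,.02))
    rect('rack walls',reg(.4,.6,.2,.3,.034,.05))
    rect('rack all',reg(.4,.6,.2,.3,.02,.05))
    rect('wedge foot',reg(.32,.42,.24,.32,.028,.045))
    rect('stem',reg(.32,.42,.24,.32,.07,.09))
    rect('booklet',reg(.43,.57,.32,.45,.005,.015))
    rect('torch',reg(.42,.6,.2,.3,.07,.1))
    rect('can',reg(.42,.6,.2,.3,.08,.092));rect('nozzle',reg(.42,.6,.2,.3,.1,.13))
    rect('eyep',reg(.52,.6,.2,.3,.046,.06))
    P=reg(.2,.6,-.1,.2,.06,.5);print('box',P.min(0),P.max(0),np.percentile(P[:,1],[90,98]))
E
```

```text
top desk 2205 c [450.4 320. ] s [297.5  40. ] a 0.0 z [-1.9  0.6  4.2]
top rack walls 668 c [495.4 247.8] s [ 62.3 149.6] a 89.3 z [37.2 42.3 48.7]
top rack all 914 c [484.  250.1] s [ 75.2 178.1] a 82.9 z [23.3 41.2 48.5]
top wedge foot 257 c [370.3 277.8] s [61. 38.] a 7.6 z [30.6 36.3 39. ]
top stem 208 c [371.8 278.2] s [30.1 30.1] a 7.1 z [75.9 80.1 82.4]
top booklet 1277 c [511.5 382.1] s [ 99.9 122.6] a 86.4 z [ 6.3  8.9 11.4]
top torch 327 c [489.1 250. ] s [67.8 33.4] a 4.7 z [77.8 93.2 98.9]
top can 112 c [489.2 249.7] s [67.7 32.6] a 4.6 z [82.4 88.8 91.8]
top nozzle 67 c [494.5 244.5] s [41.4 19.5] a 28.7 z [100.3 104.7 118. ]
top eyep 154 c [545.9 246.7] s [31.7 28.1] a 86.3 z [49.5 52.8 55.2]
box [ 0.21910931 -0.09999652  0.06005482] [0.58558396 0.14305248 0.14722866] [0.12482715 0.14208398]
side desk 1517 c [450.1 320. ] s [ 40.  299.7] a 90.0 z [-0.8  0.9  7.7]
side rack walls 1658 c [495.  247.5] s [ 64.9 150.4] a 88.7 z [34.9 42.1 49. ]
side rack all 2721 c [484.7 247.5] s [ 69.2 172.8] a 86.8 z [22.3 37.5 48.6]
side wedge foot 589 c [379.  272.9] s [38.9 82.9] a 88.3 z [29.2 36.5 42.7]
side stem 425 c [370.6 276.6] s [29.3 30.8] a 8.6 z [71.4 80.  81.9]
side booklet 1558 c [500.5 382.7] s [103.7  71.1] a 86.8 z [ 7.3  9.3 10.9]
side torch 906 c [488.  247.2] s [67.1 32.1] a 2.1 z [72.5 89.  97.8]
side can 340 c [488.4 247.2] s [66.3 32.1] a 2.1 z [80.6 86.9 91.4]
side nozzle 158 c [504.7 248.5] s [16.9 21.4] a 57.5 z [100.4 106.5 117.5]
side eyep 309 c [542.  245.7] s [31.9 31.8] a 3.0 z [47.5 52.5 55. ]
box [ 0.23540819 -0.08767136  0.06032487] [0.58670731 0.14339767 0.10418167] [0.11619687 0.13638174]
```

```bash
cat >> h.py <<'E'
from scipy.spatial.transform import Rotation as Ro
def go(x,y,z,yaw):
    "delta from the present pose, tool axes: target TCP m, yaw deg (tool down)"
    o=get_obs(); R=Ro.from_euler('xyz',o['tool_rot'],degrees=True)
    T=Ro.from_euler('xyz',[180,0,yaw],degrees=True)
    print('t mm',np.round(R.inv().apply(np.array([x,y,z])-o['tool_pos'])*1000,1),'w',np.round((R.inv()*T).as_rotvec(degrees=True),1))
E
python3 - <<'E'
from h import *
for c in('top','side'):
    d=np.load(c+'.npy');p=np.load(c+'_p.npy').astype(int);W=world(c,d);ok=d>0
    def m(x0,x1,y0,y1,z0,z1): return ok&(W[...,0]>x0)&(W[...,0]<x1)&(W[...,1]>y0)&(W[...,1]<y1)&(W[...,2]>z0)&(W[...,2]<z1)
    red=(p[...,0]>90)&(p[...,1]<60)
    P=W[red&m(.42,.6,.2,.3,.088,.11)]; r=cv2.minEnclosingCircle((P[:,:2]*1000).astype(np.float32)); print(c,'torch top',r,P.mean(0),len(P))
    P=W[~red&m(.48,.54,.2,.3,.105,.13)]; print('nozzle',np.median(P,0),len(P))
    for lo,hi in((.214,.228),(.268,.285)):
        P=W[m(.45,.56,lo,hi,.038,.046)]; print('wall',np.polyfit(P[:,0]-.5,P[:,1],1),len(P))
    P=W[m(.32,.37,.25,.30,.004,.036)]
    for a in (.006,.014,.022,.030):
        Q=P[(abs(P[:,2]-a)<.004)&(abs(P[:,1]-.274)<.012)]; print('wedge -x face z',a,len(Q),np.round(np.percentile(Q[:,0],[10,50]),4) if len(Q) else '')
    P=W[m(.25,.55,0,.16,.07,.3)];print('box z',np.percentile(P[:,2],[50,90,99]))
go(.470,.247,.18,179)
E
```

```text
top torch top ((470.1252136230469, 245.3236846923828), 13.236905097961426) [0.46956688 0.24600263 0.09460016] 82
nozzle [0.50590163 0.25081735 0.11592925] 33
wall [-0.0268208   0.22031953] 170
wall [-0.00639049  0.27521364] 145
wedge -x face z 0.006 1 [0.3397 0.3397]
wedge -x face z 0.014 0 
wedge -x face z 0.022 0 
wedge -x face z 0.03 2 [0.3416 0.3442]
box z [0.10019433 0.10195548 0.10336255]
side torch top ((468.0993347167969, 243.27059936523438), 12.873046875) [0.466534   0.24050211 0.09442161] 129
nozzle [0.50435116 0.24807421 0.11411593] 87
wall [-0.01660024  0.21896189] 351
wall [-0.01297341  0.27432285] 68
wedge -x face z 0.006 1 [0.3479 0.3479]
wedge -x face z 0.014 3 [0.3452 0.3472]
wedge -x face z 0.022 6 [0.3415 0.344 ]
wedge -x face z 0.03 3 [0.3407 0.3411]
box z [0.10072739 0.10182102 0.10267397]
t mm [-345.3 -246.8   42.6] w [  0.    0.  -20.7]
```

The rack is at about (0.500, 0.2475) with yaw -1°, and the wedge's x axis points to +x. I move above the torch.

```bash
python3 -m creep '[{"tx":-35,"ty":-25,"tz":4,"wz":-7,"gripper":1},{"tx":-70,"ty":-50,"tz":8,"wz":-14,"gripper":1},{"tx":-105,"ty":-75,"tz":12,"wz":-20.7,"gripper":1},{"tx":-140,"ty":-100,"tz":16,"wz":-20.7,"gripper":1},{"tx":-173,"ty":-123,"tz":21,"wz":-20.7,"gripper":1}]' 20
python3 -c "
from h import *
go(.469,.246,.16,179)"
```

```text
t mm [-344.8 -248.1   62.6] w [  0.    0.  -20.7]validation failed for argument at $[0]...
```

```bash
python3 -m creep '[{"wx":0,"wy":0,"wz":-7,"tx":-35,"ty":-25,"tz":4,"gripper":1},{"wx":0,"wy":0,"wz":-14,"tx":-70,"ty":-50,"tz":8,"gripper":1},{"wx":0,"wy":0,"wz":-20.7,"tx":-105,"ty":-75,"tz":12,"gripper":1},{"wx":0,"wy":0,"wz":-20.7,"tx":-140,"ty":-100,"tz":16,"gripper":1},{"wx":0,"wy":0,"wz":-20.7,"tx":-173,"ty":-123,"tz":21,"gripper":1}]' 20
python3 -c "
from h import *
go(.469,.246,.16,179)"; python3 -m creep --help | head -30
```

```text
time_s: 1.22
tool_pos: [0.3538, 0.4282, 0.2024]
tool_rot: [179.9, 0.0, 179.0]
force: [0.3, 0.7, 0.0]
grip_width: 0.0871
grasp_force: 0.0
t mm [-118.2 -180.2   42.3] w [0.1 0.  0. ]invalid input: not JSON, or not a number
```

```bash
python3 -m creep '[{"wx":0,"wy":0,"wz":0,"tx":-22,"ty":-34,"tz":4,"gripper":1},{"wx":0,"wy":0,"wz":0,"tx":-44,"ty":-68,"tz":8,"gripper":1},{"wx":0,"wy":0,"wz":0,"tx":-66,"ty":-102,"tz":12,"gripper":1},{"wx":0,"wy":0,"wz":0,"tx":-88,"ty":-136,"tz":16,"gripper":1},{"wx":0,"wy":0,"wz":0,"tx":-110,"ty":-168,"tz":20,"gripper":1}]'
python3 -m creep '[{"wx":0,"wy":0,"wz":0,"tx":-8,"ty":-12,"tz":15,"gripper":1},{"wx":0,"wy":0,"wz":0,"tx":-8,"ty":-12,"tz":22,"gripper":1},{"wx":0,"wy":0,"wz":0,"tx":-8,"ty":-12,"tz":22,"gripper":1}]'
python3 - <<'E'
from h import *
go(.469,.246,.055,179)
save('top','t2.png')
print([(np.round(r['point'],3),round(r['confidence'],2)) for r in nets.look_for('torch','top')[:2]])
E
```

```text
time_s: 1.63
tool_pos: [0.4609, 0.2578, 0.1824]
tool_rot: [180.0, 0.0, 179.0]
force: [0.1, 0.6, -0.1]
grip_width: 0.0872
grasp_force: 0.0
time_s: 1.88
tool_pos: [0.467, 0.2465, 0.1585]
tool_rot: [-179.9, -0.2, 178.9]
force: [-0.3, 1.2, -0.7]
grip_width: 0.0868
grasp_force: 0.0
t mm [ -2.3  -0.4 103.5] w [-0.1 -0.2 -0.1]
[(array([0.461, 0.249, 0.055]), 0.61)]
```

View pics/t2.png

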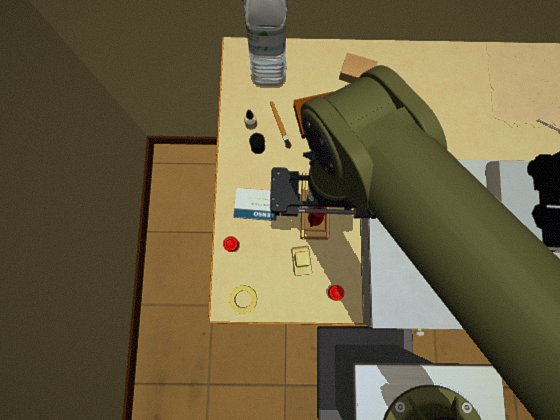

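The gripper sits over the torch (red top at about px (317,215)), with the fingers across y. I descend, grip and lift.

```bash
python3 -m creep '[{"wx":0,"wy":0,"wz":0,"tx":-2,"ty":0,"tz":30,"gripper":1},{"wx":0,"wy":0,"wz":0,"tx":-2,"ty":0,"tz":60,"gripper":1},{"wx":0,"wy":0,"wz":0,"tx":-2,"ty":0,"tz":85,"gripper":1},{"wx":0,"wy":0,"wz":0,"tx":-2,"ty":0,"tz":103,"gripper":1},{"wx":0,"wy":0,"wz":0,"tx":-2,"ty":0,"tz":103,"gripper":1}]'
python3 -m creep '[{"wx":0,"wy":0,"wz":0,"tx":0,"ty":0,"tz":0,"gripper":-1},{"wx":0,"wy":0,"wz":0,"tx":0,"ty":0,"tz":0,"gripper":-1},{"wx":0,"wy":0,"wz":0,"tx":0,"ty":0,"tz":0,"gripper":-1},{"wx":0,"wy":0,"wz":0,"tx":0,"ty":0,"tz":0,"gripper":-1},{"wx":0,"wy":0,"wz":0,"tx":0,"ty":0,"tz":0,"gripper":-1}]' 15
python3 -m creep '[{"wx":0,"wy":0,"wz":0,"tx":0,"ty":0,"tz":0,"gripper":-1},{"wx":0,"wy":0,"wz":0,"tx":0,"ty":0,"tz":0,"gripper":-1}]' 15
```

```text
time_s: 2.4
tool_pos: [0.4664, 0.2484, 0.0539]
tool_rot: [-179.8, -0.3, 179.2]
force: [-1.2, -0.0, 0.1]
grip_width: 0.087
grasp_force: 0.0
time_s: 2.82
tool_pos: [0.4705, 0.2484, 0.0585]
tool_rot: [179.9, 0.1, 179.0]
force: [-0.3, -0.1, 0.2]
grip_width: 0.0616
grasp_force: 0.0
time_s: 2.98
tool_pos: [0.47, 0.2478, 0.0576]
tool_rot: [180.0, 0.0, 179.0]
force: [-0.4, 0.3, 0.2]
grip_width: 0.0484
grasp_force: 0.0
```

```bash
python3 -m creep '[{"wx":0,"wy":0,"wz":0,"tx":0,"ty":0,"tz":0,"gripper":-1},{"wx":0,"wy":0,"wz":0,"tx":0,"ty":0,"tz":0,"gripper":-1},{"wx":0,"wy":0,"wz":0,"tx":0,"ty":0,"tz":0,"gripper":-1},{"wx":0,"wy":0,"wz":0,"tx":0,"ty":0,"tz":0,"gripper":-1},{"wx":0,"wy":0,"wz":0,"tx":0,"ty":0,"tz":0,"gripper":-1}]' 15
python3 -m creep '[{"wx":0,"wy":0,"wz":0,"tx":0,"ty":0,"tz":-10,"gripper":-1},{"wx":0,"wy":0,"wz":0,"tx":0,"ty":0,"tz":-30,"gripper":-1},{"wx":0,"wy":0,"wz":0,"tx":0,"ty":0,"tz":-50,"gripper":-1},{"wx":0,"wy":0,"wz":0,"tx":0,"ty":0,"tz":-65,"gripper":-1},{"wx":0,"wy":0,"wz":0,"tx":0,"ty":0,"tz":-65,"gripper":-1}]' 15
python3 -c "
from h import *
go(.43,.345,.09,179)"
```

```text
time_s: 3.4
tool_pos: [0.4697, 0.2477, 0.0571]
tool_rot: [-180.0, -0.0, 179.0]
force: [-0.3, 0.1, -0.7]
grip_width: 0.0255
grasp_force: 15.1
time_s: 3.82
tool_pos: [0.472, 0.249, 0.1262]
tool_rot: [179.8, 0.3, 179.0]
force: [0.0, 0.2, -0.1]
grip_width: 0.0255
grasp_force: 15.1
t mm [43.8 95.1 36.3] w [ 0.2  0.3 -0. ]
```

```bash
python3 -m creep '[{"wx":0,"wy":0,"wz":0,"tx":10,"ty":20,"tz":0,"gripper":-1},{"wx":0,"wy":0,"wz":0,"tx":22,"ty":48,"tz":0,"gripper":-1},{"wx":0,"wy":0,"wz":0,"tx":34,"ty":76,"tz":0,"gripper":-1},{"wx":0,"wy":0,"wz":0,"tx":44,"ty":95,"tz":0,"gripper":-1},{"wx":0,"wy":0,"wz":0,"tx":44,"ty":95,"tz":15,"gripper":-1}]'
python3 -m creep '[{"wx":0,"wy":0,"wz":0,"tx":0,"ty":0,"tz":20,"gripper":-1},{"wx":0,"wy":0,"wz":0,"tx":0,"ty":0,"tz":40,"gripper":-1},{"wx":0,"wy":0,"wz":0,"tx":0,"ty":0,"tz":52,"gripper":-1},{"wx":0,"wy":0,"wz":0,"tx":0,"ty":0,"tz":52,"gripper":-1},{"wx":0,"wy":0,"wz":0,"tx":0,"ty":0,"tz":52,"gripper":-1}]'
python3 -c "
from h import *
go(.43,.345,.049,179)"
```

```text
time_s: 4.23
tool_pos: [0.4251, 0.3506, 0.1091]
tool_rot: [179.6, 0.1, 179.4]
force: [0.2, 0.7, -0.7]
grip_width: 0.0257
grasp_force: 15.1
time_s: 4.65
tool_pos: [0.427, 0.343, 0.0545]
tool_rot: [-179.9, -0.1, 179.0]
force: [0.1, -0.1, 0.3]
grip_width: 0.0255
grasp_force: 15.1
t mm [-3.   2.1  5.5] w [-0.1 -0.1 -0. ]
```

```bash
python3 -m creep '[{"wx":0,"wy":0,"wz":0,"tx":0,"ty":0,"tz":2,"gripper":-1},{"wx":0,"wy":0,"wz":0,"tx":0,"ty":0,"tz":4,"gripper":-1},{"wx":0,"wy":0,"wz":0,"tx":0,"ty":0,"tz":5,"gripper":-1},{"wx":0,"wy":0,"wz":0,"tx":0,"ty":0,"tz":5,"gripper":-1}]'
python3 -m creep '[{"wx":0,"wy":0,"wz":0,"tx":0,"ty":0,"tz":1,"gripper":-1},{"wx":0,"wy":0,"wz":0,"tx":0,"ty":0,"tz":1,"gripper":-1}]'
```

```text
time_s: 4.98
tool_pos: [0.4277, 0.3436, 0.0506]
tool_rot: [180.0, 0.0, 179.0]
force: [-0.1, 0.5, -0.1]
grip_width: 0.0257
grasp_force: 15.1
time_s: 5.15
tool_pos: [0.4275, 0.3436, 0.0494]
tool_rot: [180.0, 0.0, 179.0]
force: [1.6, -0.6, -0.3]
grip_width: 0.0257
grasp_force: 15.1
```

```bash
python3 -m creep '[{"wx":0,"wy":0,"wz":0,"tx":0,"ty":0,"tz":1,"gripper":-1},{"wx":0,"wy":0,"wz":0,"tx":0,"ty":0,"tz":1,"gripper":-1}]'
python3 -m creep '[{"wx":0,"wy":0,"wz":0,"tx":0,"ty":0,"tz":1,"gripper":-1},{"wx":0,"wy":0,"wz":0,"tx":0,"ty":0,"tz":1,"gripper":-1}]'
```

```text
time_s: 5.32
tool_pos: [0.4279, 0.3436, 0.049]
tool_rot: [180.0, 0.0, 179.0]
force: [-0.3, -1.5, 3.9]
grip_width: 0.0253
grasp_force: 15.2
time_s: 5.48
tool_pos: [0.4283, 0.3435, 0.0488]
tool_rot: [180.0, 0.1, 179.0]
force: [-2.1, -3.1, 9.8]
grip_width: 0.0256
grasp_force: 15.1
```

```bash
python3 -m creep '[{"wx":0,"wy":0,"wz":0,"tx":0,"ty":0,"tz":-1,"gripper":1},{"wx":0,"wy":0,"wz":0,"tx":0,"ty":0,"tz":-1,"gripper":1},{"wx":0,"wy":0,"wz":0,"tx":0,"ty":0,"tz":-1,"gripper":1},{"wx":0,"wy":0,"wz":0,"tx":0,"ty":0,"tz":-2,"gripper":1},{"wx":0,"wy":0,"wz":0,"tx":0,"ty":0,"tz":-15,"gripper":1}]'
python3 -m creep '[{"wx":0,"wy":0,"wz":0,"tx":0,"ty":0,"tz":-25,"gripper":1},{"wx":0,"wy":0,"wz":0,"tx":0,"ty":0,"tz":-55,"gripper":1},{"wx":0,"wy":0,"wz":0,"tx":0,"ty":0,"tz":-85,"gripper":1},{"wx":0,"wy":0,"wz":0,"tx":0,"ty":0,"tz":-100,"gripper":1},{"wx":0,"wy":0,"wz":0,"tx":0,"ty":0,"tz":-100,"gripper":1}]'
python3 -c "
from h import *
save('side','s2.png')
for n in('torch','spray_can','eyepiece'): print(n,[(np.round(r['point'],3).tolist(),round(r['confidence'],2)) for r in nets.place_of(n,'side')[:3]])
go(.505,.249,.16,179)"
```

```text
time_s: 5.9
tool_pos: [0.4257, 0.3422, 0.0598]
tool_rot: [-179.8, -0.2, 179.0]
force: [0.2, -0.8, 0.7]
grip_width: 0.051
grasp_force: 0.0
time_s: 6.32
tool_pos: [0.4294, 0.3453, 0.1665]
tool_rot: [179.7, 0.3, 179.0]
force: [0.6, 1.2, -0.9]
grip_width: 0.0825
grasp_force: 0.0
torch [([0.426, 0.345, -0.004], 0.59)]
spray_can [([0.508, 0.249, 0.004], 0.74), ([0.651, 0.242, -0.004], 0.43)]
eyepiece [([0.408, 0.439, 0.003], 0.9), ([0.306, 0.202, 0.002], 0.89), ([0.548, 0.254, 0.009], 0.79)]
t mm [-80.  -92.5   0.6] w [-0.1 -0.1  0. ]
```

View pics/s2.png

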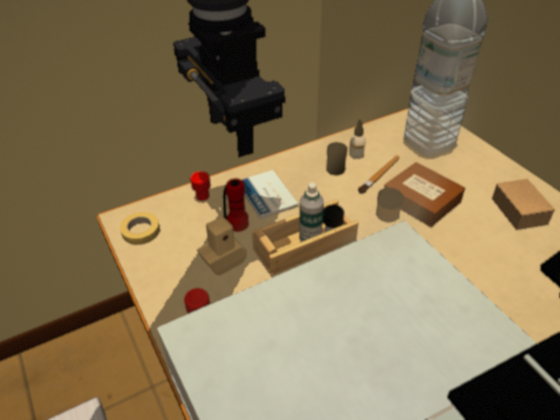

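The torch stands upright at side px (235,205), and the can and eyepiece are still in the rack. Next the can.

```bash
python3 -m creep '[{"wx":0,"wy":0,"wz":0,"tx":-20,"ty":-24,"tz":0,"gripper":1},{"wx":0,"wy":0,"wz":0,"tx":-40,"ty":-48,"tz":0,"gripper":1},{"wx":0,"wy":0,"wz":0,"tx":-60,"ty":-72,"tz":0,"gripper":1},{"wx":0,"wy":0,"wz":0,"tx":-79,"ty":-93,"tz":0,"gripper":1},{"wx":0,"wy":0,"wz":0,"tx":-79,"ty":-93,"tz":10,"gripper":1}]'
python3 -m creep '[{"wx":0,"wy":0,"wz":0,"tx":0,"ty":0,"tz":25,"gripper":1},{"wx":0,"wy":0,"wz":0,"tx":0,"ty":0,"tz":50,"gripper":1},{"wx":0,"wy":0,"wz":0,"tx":0,"ty":0,"tz":50,"gripper":1},{"wx":0,"wy":0,"wz":0,"tx":0,"ty":0,"tz":50,"gripper":1}]'
python3 -c "
from h import *
go(.505,.249,.058,179)"
```

```text
time_s: 6.93
tool_pos: [0.5095, 0.2424, 0.1522]
tool_rot: [-179.8, 0.2, 178.5]
force: [0.7, -0.5, -0.3]
grip_width: 0.0874
grasp_force: 0.0
time_s: 7.27
tool_pos: [0.5029, 0.2483, 0.0998]
tool_rot: [-179.8, -0.3, 179.0]
force: [-0.7, 1.3, 0.8]
grip_width: 0.087
grasp_force: 0.0
t mm [-2.3  0.9 41.8] w [-0.2 -0.3  0. ]
```

```bash
python3 -m creep '[{"wx":0,"wy":0,"wz":0,"tx":-2,"ty":1,"tz":20,"gripper":1},{"wx":0,"wy":0,"wz":0,"tx":-2,"ty":1,"tz":42,"gripper":1},{"wx":0,"wy":0,"wz":0,"tx":-2,"ty":1,"tz":42,"gripper":-1},{"wx":0,"wy":0,"wz":0,"tx":-2,"ty":1,"tz":42,"gripper":-1},{"wx":0,"wy":0,"wz":0,"tx":-2,"ty":1,"tz":42,"gripper":-1}]' 15
python3 -m creep '[{"wx":0,"wy":0,"wz":0,"tx":0,"ty":0,"tz":0,"gripper":-1},{"wx":0,"wy":0,"wz":0,"tx":0,"ty":0,"tz":0,"gripper":-1},{"wx":0,"wy":0,"wz":0,"tx":0,"ty":0,"tz":0,"gripper":-1},{"wx":0,"wy":0,"wz":0,"tx":0,"ty":0,"tz":0,"gripper":-1},{"wx":0,"wy":0,"wz":0,"tx":0,"ty":0,"tz":0,"gripper":-1}]' 15
python3 -m creep '[{"wx":0,"wy":0,"wz":0,"tx":0,"ty":0,"tz":0,"gripper":-1},{"wx":0,"wy":0,"wz":0,"tx":0,"ty":0,"tz":0,"gripper":-1},{"wx":0,"wy":0,"wz":0,"tx":0,"ty":0,"tz":0,"gripper":-1}]' 15
```

```text
time_s: 7.68
tool_pos: [0.5077, 0.2507, 0.0619]
tool_rot: [179.9, 0.1, 179.0]
force: [0.4, 0.1, 0.1]
grip_width: 0.0739
grasp_force: 0.0
time_s: 8.1
tool_pos: [0.507, 0.2502, 0.0606]
tool_rot: [180.0, 0.0, 179.0]
force: [0.2, 0.4, 0.1]
grip_width: 0.0414
grasp_force: 0.0
time_s: 8.35
tool_pos: [0.5069, 0.2502, 0.0603]
tool_rot: [180.0, 0.0, 179.0]
force: [-0.6, -0.8, 2.3]
grip_width: 0.0341
grasp_force: 15.0
```

```bash
python3 -m creep '[{"wx":0,"wy":0,"wz":0,"tx":0,"ty":0,"tz":-10,"gripper":-1},{"wx":0,"wy":0,"wz":0,"tx":0,"ty":0,"tz":-30,"gripper":-1},{"wx":0,"wy":0,"wz":0,"tx":0,"ty":0,"tz":-50,"gripper":-1},{"wx":0,"wy":0,"wz":0,"tx":0,"ty":0,"tz":-70,"gripper":-1},{"wx":0,"wy":0,"wz":0,"tx":0,"ty":0,"tz":-70,"gripper":-1}]' 15
python3 -m creep '[{"wx":0,"wy":0,"wz":0,"tx":-15,"ty":12,"tz":0,"gripper":-1},{"wx":0,"wy":0,"wz":0,"tx":-35,"ty":27,"tz":0,"gripper":-1},{"wx":0,"wy":0,"wz":0,"tx":-58,"ty":42,"tz":0,"gripper":-1},{"wx":0,"wy":0,"wz":0,"tx":-80,"ty":58,"tz":0,"gripper":-1},{"wx":0,"wy":0,"wz":0,"tx":-85,"ty":60,"tz":5,"gripper":-1}]'
python3 -m creep '[{"wx":0,"wy":0,"wz":0,"tx":0,"ty":0,"tz":20,"gripper":-1},{"wx":0,"wy":0,"wz":0,"tx":0,"ty":0,"tz":45,"gripper":-1},{"wx":0,"wy":0,"wz":0,"tx":0,"ty":0,"tz":65,"gripper":-1},{"wx":0,"wy":0,"wz":0,"tx":0,"ty":0,"tz":65,"gripper":-1},{"wx":0,"wy":0,"wz":0,"tx":0,"ty":0,"tz":65,"gripper":-1}]'
python3 -c "
from h import *
go(.59,.31,.0523,179)"
```

```text
time_s: 8.77
tool_pos: [0.5093, 0.2513, 0.135]
tool_rot: [179.8, 0.4, 179.0]
force: [1.5, 0.6, 0.2]
grip_width: 0.0344
grasp_force: 15.0
time_s: 9.18
tool_pos: [0.5955, 0.3117, 0.1252]
tool_rot: [179.9, 0.2, 179.1]
force: [0.6, 0.4, -1.0]
grip_width: 0.034
grasp_force: 15.0
time_s: 9.6
tool_pos: [0.5914, 0.3077, 0.0585]
tool_rot: [-179.9, -0.2, 179.0]
force: [0.8, 0.4, -0.6]
grip_width: 0.0341
grasp_force: 15.0
t mm [1.4 2.3 6.2] w [-0.1 -0.2 -0. ]
```

```bash
python3 -m creep '[{"wx":0,"wy":0,"wz":0,"tx":0,"ty":0,"tz":3,"gripper":-1},{"wx":0,"wy":0,"wz":0,"tx":0,"ty":0,"tz":6,"gripper":-1},{"wx":0,"wy":0,"wz":0,"tx":0,"ty":0,"tz":6,"gripper":-1},{"wx":0,"wy":0,"wz":0,"tx":0,"ty":0,"tz":6,"gripper":-1}]'
python3 -m creep '[{"wx":0,"wy":0,"wz":0,"tx":0,"ty":0,"tz":1,"gripper":-1},{"wx":0,"wy":0,"wz":0,"tx":0,"ty":0,"tz":2,"gripper":-1}]'
```

```text
time_s: 9.93
tool_pos: [0.5933, 0.3088, 0.0551]
tool_rot: [180.0, 0.1, 179.0]
force: [-0.3, -0.1, -0.8]
grip_width: 0.0345
grasp_force: 15.0
time_s: 10.1
tool_pos: [0.5932, 0.3088, 0.0528]
tool_rot: [180.0, 0.1, 179.0]
force: [-0.1, 1.0, -1.8]
grip_width: 0.0344
grasp_force: 15.0
```

```bash
python3 -m creep '[{"wx":0,"wy":0,"wz":0,"tx":0,"ty":0,"tz":1,"gripper":-1},{"wx":0,"wy":0,"wz":0,"tx":0,"ty":0,"tz":1,"gripper":-1}]'
python3 -m creep '[{"wx":0,"wy":0,"wz":0,"tx":0,"ty":0,"tz":0.5,"gripper":-1},{"wx":0,"wy":0,"wz":0,"tx":0,"ty":0,"tz":0.5,"gripper":-1}]'
```

```text
time_s: 10.27
tool_pos: [0.5934, 0.3088, 0.0524]
tool_rot: [180.0, 0.1, 179.0]
force: [-1.5, -0.9, 4.5]
grip_width: 0.0341
grasp_force: 15.0
time_s: 10.43
tool_pos: [0.5935, 0.3089, 0.0523]
tool_rot: [179.9, 0.1, 179.0]
force: [-1.1, -0.7, 6.9]
grip_width: 0.0341
grasp_force: 15.0
```

```bash
python3 -m creep '[{"wx":0,"wy":0,"wz":0,"tx":0,"ty":0,"tz":-1,"gripper":1},{"wx":0,"wy":0,"wz":0,"tx":0,"ty":0,"tz":-1,"gripper":1},{"wx":0,"wy":0,"wz":0,"tx":0,"ty":0,"tz":-1,"gripper":1},{"wx":0,"wy":0,"wz":0,"tx":0,"ty":0,"tz":-2,"gripper":1},{"wx":0,"wy":0,"wz":0,"tx":0,"ty":0,"tz":-15,"gripper":1}]'
python3 -m creep '[{"wx":0,"wy":0,"wz":0,"tx":0,"ty":0,"tz":-25,"gripper":1},{"wx":0,"wy":0,"wz":0,"tx":0,"ty":0,"tz":-55,"gripper":1},{"wx":0,"wy":0,"wz":0,"tx":0,"ty":0,"tz":-85,"gripper":1},{"wx":0,"wy":0,"wz":0,"tx":0,"ty":0,"tz":-100,"gripper":1},{"wx":0,"wy":0,"wz":0,"tx":0,"ty":0,"tz":-100,"gripper":1}]'
python3 - <<'E'
from h import *
p,d=save('side','s3.png')
for n in('torch','spray_can','eyepiece'): print(n,[(np.round(r['point'],3).tolist(),round(r['confidence'],2)) for r in nets.place_of(n,'side')[:3]])
W=world('side',d);m=(d>0)&(W[...,0]>.515)&(W[...,0]<.575)&(W[...,1]>.226)&(W[...,1]<.268)&(W[...,2]>.047)&(W[...,2]<.06)
P=W[m];print('eyep',len(P),cv2.minEnclosingCircle((P[:,:2]*1000).astype(np.float32)),np.median(P,0))
go(.5425,.2465,.12,89);print(get_obs()['qpos'])
cv2.imwrite('pics/c3.png',cv2.resize(p[130:290,190:430,::-1],None,fx=3,fy=3,interpolation=cv2.INTER_CUBIC))
E
```

```text
time_s: 10.85
tool_pos: [0.5909, 0.3076, 0.063]
tool_rot: [-179.8, -0.3, 179.0]
force: [-0.4, 0.0, 0.3]
grip_width: 0.0593
grasp_force: 0.0
time_s: 11.27
tool_pos: [0.5955, 0.3099, 0.172]
tool_rot: [179.7, 0.5, 179.0]
force: [0.6, -1.1, 0.4]
grip_width: 0.0857
grasp_force: 0.0
torch [([0.425, 0.346, -0.002], 0.71), ([0.649, 0.242, -0.002], 0.6)]
spray_can [([0.594, 0.315, -0.003], 0.75)]
eyepiece [([0.408, 0.435, -0.0], 0.97), ([0.545, 0.251, 0.01], 0.94), ([0.425, 0.344, -0.0], 0.42)]
eyep 300 ((543.5138549804688, 245.14517211914062), 16.720552444458008) [0.54238779 0.24463833 0.05271159]
t mm [ 48.4 -62.5  44.6] w [-0.1 -0.  90. ]
[-37.84788133  22.30967646  10.55390099  85.05800013  -4.16484475
  73.13823422  62.14922763]
```

View pics/c3.png

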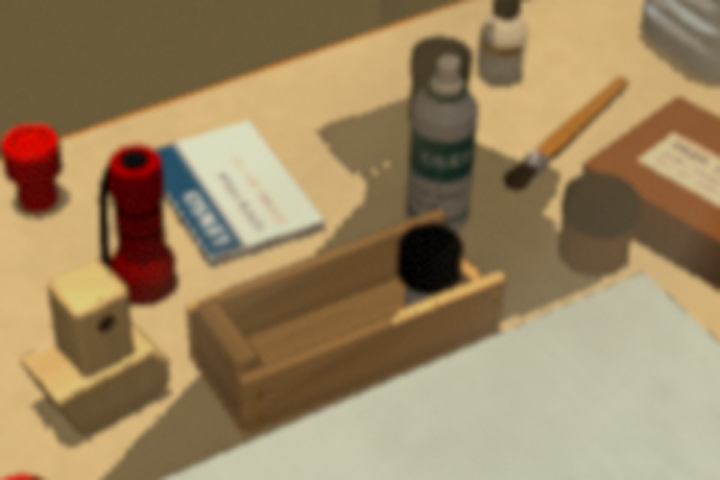

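The torch and can stand upright, and the eyepiece's black top is free in the rack at crop px (430,258). I turn 90° and go above it.

```bash
python3 -m creep '[{"wx":0,"wy":0,"wz":7,"tx":10,"ty":-12,"tz":0,"gripper":1},{"wx":0,"wy":0,"wz":14,"tx":20,"ty":-24,"tz":0,"gripper":1},{"wx":0,"wy":0,"wz":21,"tx":30,"ty":-38,"tz":0,"gripper":1},{"wx":0,"wy":0,"wz":28,"tx":40,"ty":-50,"tz":0,"gripper":1},{"wx":0,"wy":0,"wz":35,"tx":50,"ty":-63,"tz":0,"gripper":1}]'
python3 -m creep '[{"wx":0,"wy":0,"wz":7,"tx":0,"ty":0,"tz":0,"gripper":1},{"wx":0,"wy":0,"wz":14,"tx":0,"ty":0,"tz":0,"gripper":1},{"wx":0,"wy":0,"wz":21,"tx":0,"ty":0,"tz":0,"gripper":1},{"wx":0,"wy":0,"wz":28,"tx":0,"ty":0,"tz":0,"gripper":1},{"wx":0,"wy":0,"wz":35,"tx":0,"ty":0,"tz":0,"gripper":1}]'
python3 -m creep '[{"wx":0,"wy":0,"wz":7,"tx":0,"ty":0,"tz":10,"gripper":1},{"wx":0,"wy":0,"wz":14,"tx":0,"ty":0,"tz":20,"gripper":1},{"wx":0,"wy":0,"wz":20,"tx":0,"ty":0,"tz":40,"gripper":1},{"wx":0,"wy":0,"wz":20,"tx":0,"ty":0,"tz":50,"gripper":1},{"wx":0,"wy":0,"wz":20,"tx":0,"ty":0,"tz":50,"gripper":1}]'
python3 -c "
from h import *
go(.5425,.2455,.034,89)"
```

```text
time_s: 11.88
tool_pos: [0.5402, 0.2456, 0.1638]
tool_rot: [-179.8, -0.1, 143.7]
force: [-0.1, 0.0, 0.2]
grip_width: 0.0872
grasp_force: 0.0
time_s: 12.3
tool_pos: [0.5407, 0.246, 0.164]
tool_rot: [-179.8, 0.0, 108.7]
force: [0.3, -0.4, -0.7]
grip_width: 0.0873
grasp_force: 0.0
time_s: 12.72
tool_pos: [0.539, 0.2453, 0.1117]
tool_rot: [-179.6, 0.2, 89.2]
force: [-0.5, 0.1, -0.5]
grip_width: 0.0873
grasp_force: 0.0
t mm [ 0.5  3.9 77.7] w [-0.4  0.2  0.2]
```

```bash
python3 -m creep '[{"wx":0,"wy":0,"wz":0,"tx":0,"ty":2,"tz":20,"gripper":1},{"wx":0,"wy":0,"wz":0,"tx":0,"ty":2,"tz":40,"gripper":1},{"wx":0,"wy":0,"wz":0,"tx":0,"ty":2,"tz":60,"gripper":1},{"wx":0,"wy":0,"wz":0,"tx":0,"ty":2,"tz":72,"gripper":1},{"wx":0,"wy":0,"wz":0,"tx":0,"ty":2,"tz":72,"gripper":1}]'
python3 -m creep '[{"wx":0,"wy":0,"wz":0,"tx":0,"ty":0,"tz":0,"gripper":1},{"wx":0,"wy":0,"wz":0,"tx":0,"ty":0,"tz":0,"gripper":1},{"wx":0,"wy":0,"wz":0,"tx":0,"ty":0,"tz":0,"gripper":1}]'
python3 -c "
from h import *
go(.5425,.2455,.034,89)"
```

```text
time_s: 13.13
tool_pos: [0.5417, 0.2455, 0.0409]
tool_rot: [-179.7, 0.2, 89.1]
force: [-1.0, -1.1, 0.4]
grip_width: 0.087
grasp_force: 0.0
time_s: 13.38
tool_pos: [0.5448, 0.2469, 0.0452]
tool_rot: [179.9, -0.1, 89.0]
force: [0.3, -0.4, -0.2]
grip_width: 0.0866
grasp_force: 0.0
t mm [-1.5 -2.3 11.2] w [ 0.1 -0.1  0. ]
```

```bash
python3 -m creep '[{"wx":0,"wy":0,"wz":0,"tx":-1,"ty":-1.5,"tz":6,"gripper":1},{"wx":0,"wy":0,"wz":0,"tx":-1,"ty":-1.5,"tz":11,"gripper":0.2},{"wx":0,"wy":0,"wz":0,"tx":-1,"ty":-1.5,"tz":11,"gripper":0.2},{"wx":0,"wy":0,"wz":0,"tx":-1,"ty":-1.5,"tz":11,"gripper":0.2},{"wx":0,"wy":0,"wz":0,"tx":-1,"ty":-1.5,"tz":11,"gripper":0.2}]' 10
python3 -m creep '[{"wx":0,"wy":0,"wz":0,"tx":0,"ty":0,"tz":0,"gripper":0},{"wx":0,"wy":0,"wz":0,"tx":0,"ty":0,"tz":0,"gripper":0}]'
python3 -c "
from h import *
go(.543,.2455,.034,89)
p,d=save('side','s4.png')
cv2.imwrite('pics/c4.png',cv2.resize(p[170:270,270:410,::-1],None,fx=5,fy=5,interpolation=cv2.INTER_CUBIC))"
```

```text
time_s: 13.8
tool_pos: [0.5422, 0.2455, 0.0327]
tool_rot: [180.0, -0.0, 89.0]
force: [0.8, -0.2, -0.2]
grip_width: 0.0679
grasp_force: 0.0
time_s: 13.97
tool_pos: [0.5424, 0.2455, 0.0328]
tool_rot: [180.0, -0.0, 89.0]
force: [0.3, -0.0, 0.4]
grip_width: 0.0549
grasp_force: 0.0
t mm [-0.   0.6 -1.2] w [ 0. -0.  0.]
```

View pics/c4.png

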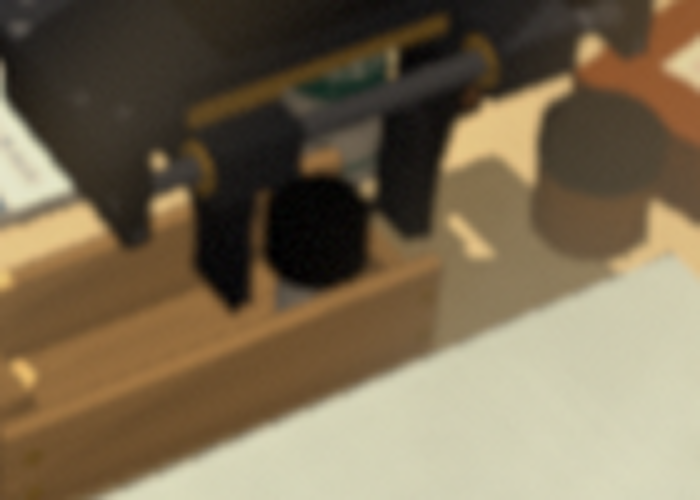

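The fingers straddle the eyecup (crop px x 268-368) about evenly. I close gently.

```bash
python3 -m creep '[{"wx":0,"wy":0,"wz":0,"tx":0,"ty":0.5,"tz":-1,"gripper":-0.2},{"wx":0,"wy":0,"wz":0,"tx":0,"ty":0.5,"tz":-1,"gripper":-0.3},{"wx":0,"wy":0,"wz":0,"tx":0,"ty":0.5,"tz":-1,"gripper":-1},{"wx":0,"wy":0,"wz":0,"tx":0,"ty":0.5,"tz":-1,"gripper":-1},{"wx":0,"wy":0,"wz":0,"tx":0,"ty":0.5,"tz":-1,"gripper":-1}]' 12
python3 -m creep '[{"wx":0,"wy":0,"wz":0,"tx":0,"ty":0,"tz":0,"gripper":-1},{"wx":0,"wy":0,"wz":0,"tx":0,"ty":0,"tz":0,"gripper":-1},{"wx":0,"wy":0,"wz":0,"tx":0,"ty":0,"tz":0,"gripper":-1}]' 12
```

```text
time_s: 14.43
tool_pos: [0.5429, 0.2456, 0.0339]
tool_rot: [180.0, -0.0, 89.0]
force: [1.0, -0.6, -0.4]
grip_width: 0.0317
grasp_force: 12.0
time_s: 14.68
tool_pos: [0.5429, 0.2455, 0.0338]
tool_rot: [180.0, -0.0, 89.0]
force: [0.7, 0.2, 0.7]
grip_width: 0.0321
grasp_force: 12.0
```

```bash
python3 -m creep '[{"wx":0,"wy":0,"wz":0,"tx":0,"ty":0,"tz":-8,"gripper":-1},{"wx":0,"wy":0,"wz":0,"tx":0,"ty":0,"tz":-25,"gripper":-1},{"wx":0,"wy":0,"wz":0,"tx":0,"ty":0,"tz":-50,"gripper":-1},{"wx":0,"wy":0,"wz":0,"tx":0,"ty":0,"tz":-75,"gripper":-1},{"wx":0,"wy":0,"wz":0,"tx":0,"ty":0,"tz":-90,"gripper":-1}]' 12
python3 -m creep '[{"wx":0,"wy":0,"wz":-6,"tx":10,"ty":-3,"tz":0,"gripper":-1},{"wx":0,"wy":0,"wz":-12,"tx":25,"ty":-8,"tz":0,"gripper":-1},{"wx":0,"wy":0,"wz":-18,"tx":45,"ty":-14,"tz":0,"gripper":-1},{"wx":0,"wy":0,"wz":-24,"tx":65,"ty":-20,"tz":0,"gripper":-1},{"wx":0,"wy":0,"wz":-30,"tx":85,"ty":-26,"tz":0,"gripper":-1}]'
python3 -c "
from h import *
go(.5,.384,.124,179)"
```

```text
time_s: 15.1
tool_pos: [0.5436, 0.2457, 0.1266]
tool_rot: [179.9, -0.1, 89.0]
force: [0.7, 0.7, -1.0]
grip_width: 0.0321
grasp_force: 12.0
time_s: 15.52
tool_pos: [0.5177, 0.3315, 0.1241]
tool_rot: [-180.0, -0.0, 119.3]
force: [-0.3, 0.3, -1.2]
grip_width: 0.032
grasp_force: 12.0
t mm [54.4 10.2  0.1] w [ -0.   -0.  -59.7]
```

```bash
python3 -m creep '[{"wx":0,"wy":0,"wz":-6,"tx":11,"ty":2,"tz":0,"gripper":-1},{"wx":0,"wy":0,"wz":-12,"tx":22,"ty":4,"tz":0,"gripper":-1},{"wx":0,"wy":0,"wz":-18,"tx":33,"ty":6,"tz":0,"gripper":-1},{"wx":0,"wy":0,"wz":-24,"tx":44,"ty":8,"tz":0,"gripper":-1},{"wx":0,"wy":0,"wz":-30,"tx":54,"ty":10,"tz":0,"gripper":-1}]'
python3 -m creep '[{"wx":0,"wy":0,"wz":-6,"tx":0,"ty":0,"tz":5,"gripper":-1},{"wx":0,"wy":0,"wz":-12,"tx":0,"ty":0,"tz":15,"gripper":-1},{"wx":0,"wy":0,"wz":-18,"tx":0,"ty":0,"tz":25,"gripper":-1},{"wx":0,"wy":0,"wz":-24,"tx":0,"ty":0,"tz":35,"gripper":-1},{"wx":0,"wy":0,"wz":-30,"tx":0,"ty":0,"tz":45,"gripper":-1}]'
python3 -m creep '[{"wx":0,"wy":0,"wz":0,"tx":0,"ty":0,"tz":15,"gripper":-1},{"wx":0,"wy":0,"wz":0,"tx":0,"ty":0,"tz":30,"gripper":-1},{"wx":0,"wy":0,"wz":0,"tx":0,"ty":0,"tz":38,"gripper":-1},{"wx":0,"wy":0,"wz":0,"tx":0,"ty":0,"tz":38,"gripper":-1},{"wx":0,"wy":0,"wz":0,"tx":0,"ty":0,"tz":38,"gripper":-1}]'
python3 -c "
from h import *
go(.5,.384,.0338,179)"
```

```text
time_s: 15.93
tool_pos: [0.5002, 0.3835, 0.1239]
tool_rot: [-180.0, -0.0, 149.3]
force: [-0.1, 0.3, -0.3]
grip_width: 0.032
grasp_force: 12.0
time_s: 16.35
tool_pos: [0.5006, 0.3828, 0.0785]
tool_rot: [-180.0, -0.0, 179.3]
force: [-0.1, 0.4, -0.9]
grip_width: 0.032
grasp_force: 12.0
time_s: 16.77
tool_pos: [0.5006, 0.3828, 0.0407]
tool_rot: [-180.0, -0.0, 179.0]
force: [0.1, 0.4, -0.8]
grip_width: 0.0317
grasp_force: 12.0
t mm [0.7 1.2 6.9] w [-0. -0. -0.]
```

```bash
python3 -m creep '[{"wx":0,"wy":0,"wz":0,"tx":0,"ty":0,"tz":3,"gripper":-1},{"wx":0,"wy":0,"wz":0,"tx":0,"ty":0,"tz":6,"gripper":-1},{"wx":0,"wy":0,"wz":0,"tx":0,"ty":0,"tz":6,"gripper":-1}]'
python3 -m creep '[{"wx":0,"wy":0,"wz":0,"tx":0,"ty":0,"tz":0.7,"gripper":-1},{"wx":0,"wy":0,"wz":0,"tx":0,"ty":0,"tz":0.7,"gripper":-1}]'
python3 -m creep '[{"wx":0,"wy":0,"wz":0,"tx":0,"ty":0,"tz":0.7,"gripper":-1},{"wx":0,"wy":0,"wz":0,"tx":0,"ty":0,"tz":0.7,"gripper":-1}]'
```

```text
time_s: 17.02
tool_pos: [0.5008, 0.3831, 0.0348]
tool_rot: [180.0, 0.0, 179.0]
force: [-0.3, -0.8, -0.7]
grip_width: 0.0317
grasp_force: 12.0
time_s: 17.18
tool_pos: [0.5009, 0.3831, 0.0342]
tool_rot: [180.0, 0.0, 179.0]
force: [-0.7, 0.6, -0.4]
grip_width: 0.032
grasp_force: 12.0
time_s: 17.35
tool_pos: [0.5011, 0.3832, 0.0338]
tool_rot: [180.0, 0.0, 179.0]
force: [-1.8, -0.6, 1.7]
grip_width: 0.0317
grasp_force: 12.0
```

```bash
python3 -m creep '[{"wx":0,"wy":0,"wz":0,"tx":0,"ty":0,"tz":0.4,"gripper":-1},{"wx":0,"wy":0,"wz":0,"tx":0,"ty":0,"tz":0.4,"gripper":1},{"wx":0,"wy":0,"wz":0,"tx":0,"ty":0,"tz":0.2,"gripper":1},{"wx":0,"wy":0,"wz":0,"tx":0,"ty":0,"tz":0,"gripper":1},{"wx":0,"wy":0,"wz":0,"tx":0,"ty":0,"tz":0,"gripper":1}]'
python3 -m creep '[{"wx":0,"wy":0,"wz":0,"tx":0,"ty":0,"tz":-5,"gripper":1},{"wx":0,"wy":0,"wz":0,"tx":0,"ty":0,"tz":-20,"gripper":1},{"wx":0,"wy":0,"wz":0,"tx":0,"ty":0,"tz":-45,"gripper":1},{"wx":0,"wy":0,"wz":0,"tx":0,"ty":0,"tz":-80,"gripper":1},{"wx":0,"wy":0,"wz":0,"tx":0,"ty":0,"tz":-120,"gripper":1}]'
python3 - <<'E'
from h import *
p,d=save('side','s5.png')
for n in('torch','eyepiece'): print(n,[(np.round(r['point'],3).tolist(),round(r['confidence'],2)) for r in nets.place_of(n,'side')[:3]])
W=world('side',d);m=(d>0)&(W[...,0]>.40)&(W[...,0]<.45)&(W[...,1]>.32)&(W[...,1]<.37)&(W[...,2]>.075)&(W[...,2]<.1)
P=W[m];print('torch top',len(P),cv2.minEnclosingCircle((P[:,:2]*1000).astype(np.float32)),np.median(P,0))
go(.4272,.344,.15,179)
cv2.imwrite('pics/c5.png',cv2.resize(p[130:290,190:430,::-1],None,fx=3,fy=3,interpolation=cv2.INTER_CUBIC))
E
```

```text
time_s: 17.77
tool_pos: [0.5007, 0.3829, 0.033]
tool_rot: [-180.0, -0.0, 179.0]
force: [0.2, 0.8, -0.1]
grip_width: 0.0512
grasp_force: 0.0
time_s: 18.18
tool_pos: [0.4996, 0.382, 0.1529]
tool_rot: [-179.8, -0.2, 179.0]
force: [0.9, 0.7, -0.0]
grip_width: 0.0825
grasp_force: 0.0
torch [([0.426, 0.346, 0.0], 0.92)]
eyepiece [([0.407, 0.437, -0.0], 0.77), ([0.306, 0.2, 0.002], 0.58), ([0.502, 0.389, 0.006], 0.57)]
torch top 278 ((425.7705383300781, 341.91278076171875), 15.573737144470215) [0.42493312 0.3364261  0.0861221 ]
t mm [ 75.2 -42.1   7.4] w [ 0.3  0.4 -0. ]
```

View pics/c5.png

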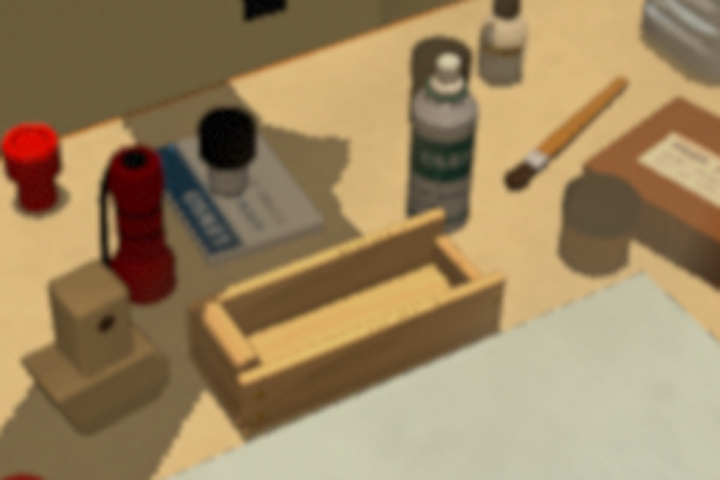

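The eyepiece stands upright on the booklet at crop px (228,150), the rack is empty and the torch stands at (140,225). I regrasp the torch.

```bash
python3 -m creep '[{"wx":0,"wy":0,"wz":0,"tx":20,"ty":-11,"tz":0,"gripper":1},{"wx":0,"wy":0,"wz":0,"tx":45,"ty":-25,"tz":0,"gripper":1},{"wx":0,"wy":0,"wz":0,"tx":65,"ty":-36,"tz":0,"gripper":1},{"wx":0,"wy":0,"wz":0,"tx":75,"ty":-41,"tz":5,"gripper":1},{"wx":0,"wy":0,"wz":0,"tx":75,"ty":-41,"tz":15,"gripper":1}]'
python3 -m creep '[{"wx":0,"wy":0,"wz":0,"tx":0,"ty":0,"tz":15,"gripper":1},{"wx":0,"wy":0,"wz":0,"tx":0,"ty":0,"tz":30,"gripper":1},{"wx":0,"wy":0,"wz":0,"tx":0,"ty":0,"tz":30,"gripper":1},{"wx":0,"wy":0,"wz":0,"tx":0,"ty":0,"tz":30,"gripper":1}]'
python3 -c "
from h import *
go(.4275,.344,.051,179)"
```

```text
time_s: 18.75
tool_pos: [0.4231, 0.3427, 0.1382]
tool_rot: [180.0, -0.0, 179.1]
force: [0.4, 0.3, -0.4]
grip_width: 0.087
grasp_force: 0.0
time_s: 19.08
tool_pos: [0.4247, 0.3426, 0.1066]
tool_rot: [-179.9, -0.1, 179.0]
force: [0.3, 0.3, 0.2]
grip_width: 0.0872
grasp_force: 0.0
t mm [-2.9  1.6 55.6] w [-0.1 -0.1 -0. ]
```

```bash
python3 -m creep '[{"wx":0,"wy":0,"wz":0,"tx":-2.5,"ty":1.5,"tz":20,"gripper":1},{"wx":0,"wy":0,"wz":0,"tx":-2.5,"ty":1.5,"tz":40,"gripper":1},{"wx":0,"wy":0,"wz":0,"tx":-2.5,"ty":1.5,"tz":55,"gripper":1},{"wx":0,"wy":0,"wz":0,"tx":-2.5,"ty":1.5,"tz":55,"gripper":-1},{"wx":0,"wy":0,"wz":0,"tx":-2.5,"ty":1.5,"tz":55,"gripper":-1}]' 15
python3 -m creep '[{"wx":0,"wy":0,"wz":0,"tx":0,"ty":0,"tz":0,"gripper":-1},{"wx":0,"wy":0,"wz":0,"tx":0,"ty":0,"tz":0,"gripper":-1},{"wx":0,"wy":0,"wz":0,"tx":0,"ty":0,"tz":0,"gripper":-1},{"wx":0,"wy":0,"wz":0,"tx":0,"ty":0,"tz":0,"gripper":-1},{"wx":0,"wy":0,"wz":0,"tx":0,"ty":0,"tz":0,"gripper":-1}]' 15
python3 -m creep '[{"wx":0,"wy":0,"wz":0,"tx":0,"ty":0,"tz":0,"gripper":-1},{"wx":0,"wy":0,"wz":0,"tx":0,"ty":0,"tz":0,"gripper":-1},{"wx":0,"wy":0,"wz":0,"tx":0,"ty":0,"tz":0,"gripper":-1},{"wx":0,"wy":0,"wz":0,"tx":0,"ty":0,"tz":0,"gripper":-1},{"wx":0,"wy":0,"wz":0,"tx":0,"ty":0,"tz":0,"gripper":-1}]' 15
```

```text
time_s: 19.5
tool_pos: [0.4278, 0.3447, 0.0532]
tool_rot: [-180.0, -0.0, 179.0]
force: [1.0, 0.3, 0.7]
grip_width: 0.08
grasp_force: 0.0
time_s: 19.92
tool_pos: [0.4279, 0.345, 0.0539]
tool_rot: [180.0, 0.0, 179.0]
force: [-0.5, 0.5, -0.4]
grip_width: 0.0483
grasp_force: 0.0
time_s: 20.33
tool_pos: [0.4276, 0.3447, 0.0532]
tool_rot: [-180.0, -0.0, 179.0]
force: [1.1, -1.0, -0.3]
grip_width: 0.0258
grasp_force: 14.9
```

```bash
python3 -m creep '[{"wx":0,"wy":0,"wz":0,"tx":0,"ty":0,"tz":-10,"gripper":-1},{"wx":0,"wy":0,"wz":0,"tx":0,"ty":0,"tz":-30,"gripper":-1},{"wx":0,"wy":0,"wz":0,"tx":0,"ty":0,"tz":-55,"gripper":-1},{"wx":0,"wy":0,"wz":0,"tx":0,"ty":0,"tz":-80,"gripper":-1},{"wx":0,"wy":0,"wz":0,"tx":0,"ty":0,"tz":-80,"gripper":-1}]' 15
python3 -m creep '[{"wx":0,"wy":0,"wz":0,"tx":-15,"ty":-13,"tz":0,"gripper":-1},{"wx":0,"wy":0,"wz":0,"tx":-37,"ty":-33,"tz":0,"gripper":-1},{"wx":0,"wy":0,"wz":0,"tx":-63,"ty":-55,"tz":0,"gripper":-1},{"wx":0,"wy":0,"wz":0,"tx":-90,"ty":-80,"tz":0,"gripper":-1},{"wx":0,"wy":0,"wz":0,"tx":-109,"ty":-97,"tz":0,"gripper":-1}]'
python3 -m creep '[{"wx":0,"wy":0,"wz":0,"tx":0,"ty":0,"tz":10,"gripper":-1},{"wx":0,"wy":0,"wz":0,"tx":0,"ty":0,"tz":10,"gripper":-1},{"wx":0,"wy":0,"wz":0,"tx":0,"ty":0,"tz":10,"gripper":-1}]'
python3 - <<'E'
from h import *
go(.540,.2468,.0612,179)
p,d=save('side','s6.png')
print([(np.round(r['point'],3).tolist(),round(r['confidence'],2)) for r in nets.place_of('torch','side')[:2]])
cv2.imwrite('pics/c6.png',cv2.resize(p[130:280,220:430,::-1],None,fx=3.5,fy=3.5,interpolation=cv2.INTER_CUBIC))
E
```

```text
time_s: 20.75
tool_pos: [0.4303, 0.347, 0.1393]
tool_rot: [179.6, 0.4, 179.0]
force: [0.3, 0.8, -0.8]
grip_width: 0.0258
grasp_force: 14.9
time_s: 21.17
tool_pos: [0.5371, 0.2427, 0.1336]
tool_rot: [-179.9, 0.1, 178.9]
force: [1.2, 0.0, -0.9]
grip_width: 0.0252
grasp_force: 14.9
time_s: 21.42
tool_pos: [0.5338, 0.2463, 0.1226]
tool_rot: [-180.0, -0.1, 179.0]
force: [0.3, 0.3, -0.7]
grip_width: 0.0257
grasp_force: 14.9
t mm [-6.4  0.7 61.4] w [-0.  -0.1  0. ]
[([0.53, 0.247, 0.069], 0.66)]
```

View pics/c6.png

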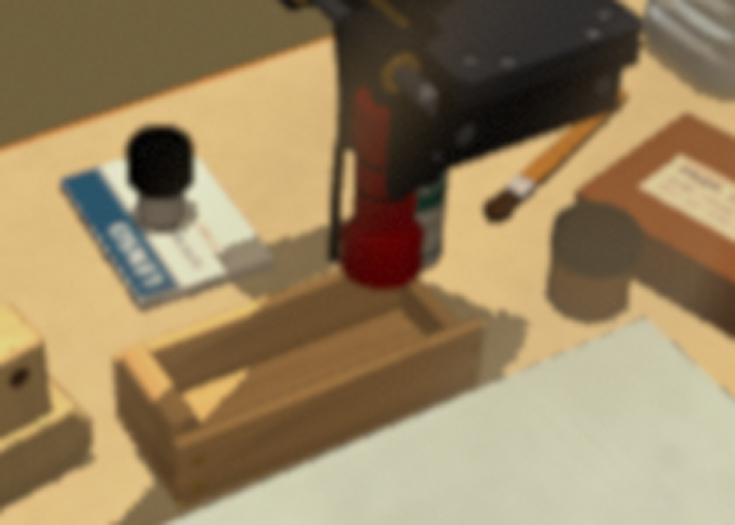

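```bash
python3 -m creep '[{"wx":0,"wy":0,"wz":0,"tx":-4,"ty":0.5,"tz":15,"gripper":-1},{"wx":0,"wy":0,"wz":0,"tx":-4,"ty":0.5,"tz":30,"gripper":-1},{"wx":0,"wy":0,"wz":0,"tx":-4,"ty":0.5,"tz":45,"gripper":-1},{"wx":0,"wy":0,"wz":0,"tx":-4,"ty":0.5,"tz":52,"gripper":-1},{"wx":0,"wy":0,"wz":0,"tx":-4,"ty":0.5,"tz":52,"gripper":-1}]'
python3 -m creep '[{"wx":0,"wy":0,"wz":0,"tx":0,"ty":0,"tz":3,"gripper":-1},{"wx":0,"wy":0,"wz":0,"tx":0,"ty":0,"tz":6,"gripper":-1},{"wx":0,"wy":0,"wz":0,"tx":0,"ty":0,"tz":6,"gripper":-1}]'
python3 -m creep '[{"wx":0,"wy":0,"wz":0,"tx":-1,"ty":0,"tz":0,"gripper":-1},{"wx":0,"wy":0,"wz":0,"tx":-2,"ty":0,"tz":0,"gripper":-1},{"wx":0,"wy":0,"wz":0,"tx":-2,"ty":0,"tz":0,"gripper":-1}]'
```

```text
time_s: 21.93
tool_pos: [0.537, 0.2469, 0.0698]
tool_rot: [-179.9, -0.2, 179.1]
force: [0.1, 0.1, 0.2]
grip_width: 0.0262
grasp_force: 14.9
time_s: 22.18
tool_pos: [0.539, 0.2466, 0.0656]
tool_rot: [180.0, 0.0, 179.0]
force: [-0.8, 0.5, -1.0]
grip_width: 0.0259
grasp_force: 14.9
time_s: 22.43
tool_pos: [0.5415, 0.2463, 0.0658]
tool_rot: [180.0, 0.1, 179.0]
force: [0.5, 0.2, -1.2]
grip_width: 0.0253
grasp_force: 14.9
```

```bash
python3 -m creep '[{"wx":0,"wy":0,"wz":0,"tx":-1,"ty":0,"tz":0,"gripper":-1},{"wx":0,"wy":0,"wz":0,"tx":-2,"ty":0,"tz":0,"gripper":-1},{"wx":0,"wy":0,"wz":0,"tx":-2,"ty":0,"tz":0,"gripper":-1}]'
python3 -m creep '[{"wx":0,"wy":0,"wz":0,"tx":-1,"ty":0,"tz":0,"gripper":-1},{"wx":0,"wy":0,"wz":0,"tx":-2,"ty":0,"tz":0,"gripper":-1},{"wx":0,"wy":0,"wz":0,"tx":-2,"ty":0,"tz":0,"gripper":-1}]'
```

```text
time_s: 22.68
tool_pos: [0.5433, 0.2462, 0.0654]
tool_rot: [180.0, 0.0, 179.0]
force: [-0.4, 0.1, -1.0]
grip_width: 0.0255
grasp_force: 14.9
time_s: 22.93
tool_pos: [0.5452, 0.2462, 0.0653]
tool_rot: [180.0, 0.0, 179.0]
force: [-0.1, 0.1, -1.1]
grip_width: 0.025
grasp_force: 14.9
```

```bash
python3 -m creep '[{"wx":0,"wy":0,"wz":0,"tx":-1,"ty":0,"tz":0,"gripper":-1},{"wx":0,"wy":0,"wz":0,"tx":-1.5,"ty":0,"tz":0,"gripper":-1},{"wx":0,"wy":0,"wz":0,"tx":-1.5,"ty":0,"tz":0,"gripper":-1}]'
python3 -m creep '[{"wx":0,"wy":0,"wz":0,"tx":0,"ty":0,"tz":2,"gripper":-1},{"wx":0,"wy":0,"wz":0,"tx":0,"ty":0,"tz":3.5,"gripper":-1},{"wx":0,"wy":0,"wz":0,"tx":0,"ty":0,"tz":3.5,"gripper":-1}]'
python3 -m creep '[{"wx":0,"wy":0,"wz":0,"tx":0,"ty":0,"tz":0.7,"gripper":-1},{"wx":0,"wy":0,"wz":0,"tx":0,"ty":0,"tz":1,"gripper":-1},{"wx":0,"wy":0,"wz":0,"tx":0,"ty":0,"tz":1,"gripper":-1}]'
```

```text
time_s: 23.18
tool_pos: [0.5463, 0.2462, 0.0652]
tool_rot: [-180.0, -0.0, 179.0]
force: [-0.1, -0.3, -0.2]
grip_width: 0.026
grasp_force: 14.9
time_s: 23.43
tool_pos: [0.5462, 0.2462, 0.0614]
tool_rot: [-180.0, -0.0, 179.0]
force: [0.0, -0.1, -0.2]
grip_width: 0.0259
grasp_force: 14.9
time_s: 23.68
tool_pos: [0.5466, 0.2461, 0.0612]
tool_rot: [180.0, 0.0, 179.0]
force: [-1.4, -0.6, 2.3]
grip_width: 0.0256
grasp_force: 14.9
```

```bash
python3 -m creep '[{"wx":0,"wy":0,"wz":0,"tx":0,"ty":0,"tz":0,"gripper":0.2},{"wx":0,"wy":0,"wz":0,"tx":0,"ty":0,"tz":0,"gripper":0.2},{"wx":0,"wy":0,"wz":0,"tx":0,"ty":0,"tz":0,"gripper":0.2},{"wx":0,"wy":0,"wz":0,"tx":0,"ty":0,"tz":-10,"gripper":0.2},{"wx":0,"wy":0,"wz":0,"tx":0,"ty":0,"tz":-30,"gripper":1}]'
python3 -m creep '[{"wx":0,"wy":0,"wz":0,"tx":0,"ty":0,"tz":-25,"gripper":1},{"wx":0,"wy":0,"wz":0,"tx":0,"ty":0,"tz":-55,"gripper":1},{"wx":0,"wy":0,"wz":0,"tx":0,"ty":0,"tz":-70,"gripper":1},{"wx":0,"wy":0,"wz":0,"tx":0,"ty":0,"tz":-70,"gripper":1}]'
python3 - <<'E'
from h import *
go(.5933,.309,.15,179)
p,d=save('side','s7.png')
for n in('torch','spray_can'): print([(np.round(r['point'],3).tolist(),round(r['confidence'],2)) for r in nets.place_of(n,'side')[:2]])
W=world('side',d);m=(d>0)&(W[...,0]>.51)&(W[...,0]<.58)&(W[...,1]>.22)&(W[...,1]<.27)&(W[...,2]>.083)&(W[...,2]<.104)
P=W[m];print('torch top',len(P),cv2.minEnclosingCircle((P[:,:2]*1000).astype(np.float32)),np.median(P,0))
E
```

```text
time_s: 24.1
tool_pos: [0.5445, 0.2453, 0.0889]
tool_rot: [-179.9, -0.3, 179.0]
force: [0.8, 0.0, -0.7]
grip_width: 0.0512
grasp_force: 0.0
time_s: 24.43
tool_pos: [0.5492, 0.2474, 0.1663]
tool_rot: [179.7, 0.4, 179.0]
force: [-0.3, -0.4, 0.4]
grip_width: 0.0775
grasp_force: 0.0
t mm [-42.9  62.3  16.9] w [ 0.3  0.4 -0. ]
[([0.546, 0.247, 0.006], 0.76)]
[([0.594, 0.31, 0.002], 0.58)]
torch top 298 ((543.9617309570312, 245.02264404296875), 15.633955955505371) [0.54140275 0.23988208 0.09405576]
```

```bash
python3 -m creep '[{"wx":0,"wy":0,"wz":0,"tx":-12,"ty":18,"tz":0,"gripper":1},{"wx":0,"wy":0,"wz":0,"tx":-28,"ty":40,"tz":0,"gripper":1},{"wx":0,"wy":0,"wz":0,"tx":-45,"ty":63,"tz":0,"gripper":1},{"wx":0,"wy":0,"wz":0,"tx":-45,"ty":63,"tz":15,"gripper":1},{"wx":0,"wy":0,"wz":0,"tx":-45,"ty":63,"tz":35,"gripper":1}]'
python3 -m creep '[{"wx":0,"wy":0,"wz":0,"tx":0,"ty":0,"tz":5,"gripper":1},{"wx":0,"wy":0,"wz":0,"tx":0,"ty":0,"tz":5,"gripper":1},{"wx":0,"wy":0,"wz":0,"tx":0,"ty":0,"tz":5,"gripper":1}]'
python3 -c "
from h import *
go(.5933,.309,.055,179)"
```

```text
time_s: 25.0
tool_pos: [0.5931, 0.3105, 0.1249]
tool_rot: [179.9, 0.0, 179.1]
force: [0.1, 0.1, 0.2]
grip_width: 0.0867
grasp_force: 0.0
time_s: 25.25
tool_pos: [0.592, 0.3078, 0.12]
tool_rot: [-179.9, -0.1, 179.0]
force: [0.5, 0.3, -0.5]
grip_width: 0.0869
grasp_force: 0.0
t mm [-1.4  1.3 65. ] w [-0.1 -0.1 -0. ]
```

```bash
python3 -m creep '[{"wx":0,"wy":0,"wz":0,"tx":-1,"ty":1,"tz":20,"gripper":1},{"wx":0,"wy":0,"wz":0,"tx":-1,"ty":1,"tz":45,"gripper":1},{"wx":0,"wy":0,"wz":0,"tx":-1,"ty":1,"tz":64,"gripper":1},{"wx":0,"wy":0,"wz":0,"tx":-1,"ty":1,"tz":64,"gripper":-1},{"wx":0,"wy":0,"wz":0,"tx":-1,"ty":1,"tz":64,"gripper":-1}]' 15
python3 -m creep '[{"wx":0,"wy":0,"wz":0,"tx":0,"ty":0,"tz":0,"gripper":-1},{"wx":0,"wy":0,"wz":0,"tx":0,"ty":0,"tz":0,"gripper":-1},{"wx":0,"wy":0,"wz":0,"tx":0,"ty":0,"tz":0,"gripper":-1},{"wx":0,"wy":0,"wz":0,"tx":0,"ty":0,"tz":0,"gripper":-1},{"wx":0,"wy":0,"wz":0,"tx":0,"ty":0,"tz":0,"gripper":-1}]' 15
python3 -m creep '[{"wx":0,"wy":0,"wz":0,"tx":0,"ty":0,"tz":0,"gripper":-1},{"wx":0,"wy":0,"wz":0,"tx":0,"ty":0,"tz":0,"gripper":-1},{"wx":0,"wy":0,"wz":0,"tx":0,"ty":0,"tz":0,"gripper":-1},{"wx":0,"wy":0,"wz":0,"tx":0,"ty":0,"tz":0,"gripper":-1}]' 15
```

```text
time_s: 25.67
tool_pos: [0.5934, 0.309, 0.0571]
tool_rot: [-180.0, -0.0, 179.0]
force: [-0.3, 0.6, 0.3]
grip_width: 0.08
grasp_force: 0.0
time_s: 26.08
tool_pos: [0.5939, 0.3096, 0.0577]
tool_rot: [180.0, 0.1, 179.0]
force: [0.1, -0.0, -0.5]
grip_width: 0.0481
grasp_force: 0.0
time_s: 26.42
tool_pos: [0.5936, 0.3093, 0.0569]
tool_rot: [180.0, 0.0, 179.0]
force: [-0.9, -0.4, 0.7]
grip_width: 0.0341
grasp_force: 15.0
```

```bash
python3 -m creep '[{"wx":0,"wy":0,"wz":0,"tx":0,"ty":0,"tz":-10,"gripper":-1},{"wx":0,"wy":0,"wz":0,"tx":0,"ty":0,"tz":-30,"gripper":-1},{"wx":0,"wy":0,"wz":0,"tx":0,"ty":0,"tz":-50,"gripper":-1},{"wx":0,"wy":0,"wz":0,"tx":0,"ty":0,"tz":-65,"gripper":-1},{"wx":0,"wy":0,"wz":0,"tx":0,"ty":0,"tz":-65,"gripper":-1}]' 15
python3 -m creep '[{"wx":0,"wy":0,"wz":0,"tx":20,"ty":0,"tz":0,"gripper":-1},{"wx":0,"wy":0,"wz":0,"tx":45,"ty":0,"tz":0,"gripper":-1},{"wx":0,"wy":0,"wz":0,"tx":70,"ty":0,"tz":0,"gripper":-1},{"wx":0,"wy":0,"wz":0,"tx":90,"ty":0,"tz":0,"gripper":-1},{"wx":0,"wy":0,"wz":0,"tx":90,"ty":-20,"tz":0,"gripper":-1}]'
python3 -m creep '[{"wx":0,"wy":0,"wz":0,"tx":0,"ty":-20,"tz":0,"gripper":-1},{"wx":0,"wy":0,"wz":0,"tx":0,"ty":-43,"tz":0,"gripper":-1},{"wx":0,"wy":0,"wz":0,"tx":0,"ty":-43,"tz":0,"gripper":-1},{"wx":0,"wy":0,"wz":0,"tx":0,"ty":-43,"tz":0,"gripper":-1}]'
python3 - <<'E'
from h import *
go(.504,.2474,.0649,179)
p,d=save('side','s8.png')
for n in('torch','spray_can'): print([(np.round(r['point'],3).tolist(),round(r['confidence'],2)) for r in nets.place_of(n,'side')[:2]])
cv2.imwrite('pics/c8.png',cv2.resize(p[130:280,220:430,::-1],None,fx=3.5,fy=3.5,interpolation=cv2.INTER_CUBIC))
E
```

```text
time_s: 26.83
tool_pos: [0.5958, 0.3104, 0.1264]
tool_rot: [179.8, 0.3, 179.0]
force: [0.3, 0.8, -0.0]
grip_width: 0.0344
grasp_force: 15.0
time_s: 27.25
tool_pos: [0.4971, 0.2965, 0.1207]
tool_rot: [179.8, -0.3, 179.5]
force: [-0.3, 1.3, -1.3]
grip_width: 0.0344
grasp_force: 15.0
time_s: 27.58
tool_pos: [0.5024, 0.2462, 0.1213]
tool_rot: [-180.0, -0.0, 178.8]
force: [-0.4, 0.5, -1.7]
grip_width: 0.0339
grasp_force: 15.0
t mm [-1.6  1.3 56.4] w [-0.  -0.  -0.2]
[([0.543, 0.248, 0.006], 0.69)]
[([0.505, 0.246, 0.064], 0.65)]
```

View pics/c8.png

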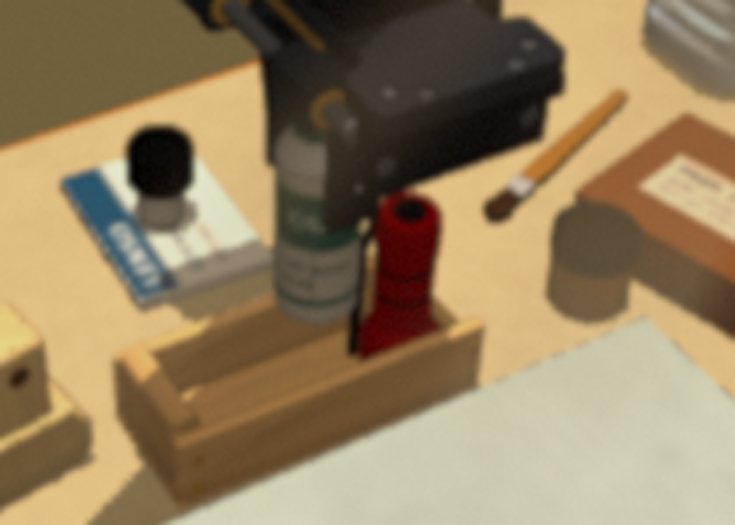

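The torch is at the stop, its clip facing the can at crop px (358,300), and the can is above the lane with clearance. I lower it, then push it against the torch.

```bash
python3 -m creep '[{"wx":0,"wy":0,"wz":0,"tx":0,"ty":1,"tz":15,"gripper":-1},{"wx":0,"wy":0,"wz":0,"tx":0,"ty":1,"tz":30,"gripper":-1},{"wx":0,"wy":0,"wz":0,"tx":0,"ty":1,"tz":45,"gripper":-1},{"wx":0,"wy":0,"wz":0,"tx":0,"ty":1,"tz":52,"gripper":-1},{"wx":0,"wy":0,"wz":0,"tx":0,"ty":1,"tz":52,"gripper":-1}]'
python3 -m creep '[{"wx":0,"wy":0,"wz":0,"tx":-1,"ty":0,"tz":1,"gripper":-1},{"wx":0,"wy":0,"wz":0,"tx":-3,"ty":0,"tz":2,"gripper":-1},{"wx":0,"wy":0,"wz":0,"tx":-3,"ty":0,"tz":2,"gripper":-1}]'
python3 -m creep '[{"wx":0,"wy":0,"wz":0,"tx":-1,"ty":0,"tz":0,"gripper":-1},{"wx":0,"wy":0,"wz":0,"tx":-2,"ty":0,"tz":0,"gripper":-1},{"wx":0,"wy":0,"wz":0,"tx":-2,"ty":0,"tz":0,"gripper":-1}]'
```

```text
time_s: 28.15
tool_pos: [0.5008, 0.2492, 0.0677]
tool_rot: [-179.9, -0.2, 179.1]
force: [-0.3, -0.6, -1.4]
grip_width: 0.0344
grasp_force: 15.0
time_s: 28.4
tool_pos: [0.5065, 0.2493, 0.0686]
tool_rot: [179.9, 0.1, 179.0]
force: [-0.0, -0.1, -1.2]
grip_width: 0.0343
grasp_force: 15.0
time_s: 28.65
tool_pos: [0.508, 0.2489, 0.0683]
tool_rot: [180.0, 0.1, 179.0]
force: [-0.2, -0.5, -0.8]
grip_width: 0.0344
grasp_force: 15.0
```

```bash
python3 -m creep '[{"wx":0,"wy":0,"wz":0,"tx":-1,"ty":-1.5,"tz":1,"gripper":-1},{"wx":0,"wy":0,"wz":0,"tx":-2,"ty":-1.5,"tz":2.5,"gripper":-1},{"wx":0,"wy":0,"wz":0,"tx":-2,"ty":-1.5,"tz":2.5,"gripper":-1}]'
python3 -m creep '[{"wx":0,"wy":0,"wz":0,"tx":-1,"ty":0,"tz":0,"gripper":-1},{"wx":0,"wy":0,"wz":0,"tx":-2,"ty":0,"tz":0,"gripper":-1},{"wx":0,"wy":0,"wz":0,"tx":-2,"ty":0,"tz":0,"gripper":-1}]'
python3 -m creep '[{"wx":0,"wy":0,"wz":0,"tx":-1,"ty":0,"tz":0,"gripper":-1},{"wx":0,"wy":0,"wz":0,"tx":-1.5,"ty":0,"tz":0,"gripper":-1},{"wx":0,"wy":0,"wz":0,"tx":-1.5,"ty":0,"tz":0,"gripper":-1}]'
```

```text
time_s: 28.9
tool_pos: [0.5095, 0.2469, 0.065]
tool_rot: [-180.0, -0.0, 179.0]
force: [-0.5, -0.1, -0.6]
grip_width: 0.0347
grasp_force: 15.0
time_s: 29.15
tool_pos: [0.5117, 0.2473, 0.0653]
tool_rot: [180.0, 0.0, 179.0]
force: [0.4, 0.4, -0.9]
grip_width: 0.0343
grasp_force: 15.0
time_s: 29.4
tool_pos: [0.5127, 0.2473, 0.0652]
tool_rot: [-180.0, -0.0, 179.0]
force: [-1.4, 0.1, 0.3]
grip_width: 0.0344
grasp_force: 15.0
```

```bash
python3 -m creep '[{"wx":0,"wy":0,"wz":0,"tx":-1,"ty":0,"tz":0,"gripper":-1},{"wx":0,"wy":0,"wz":0,"tx":-1,"ty":0,"tz":0,"gripper":-1},{"wx":0,"wy":0,"wz":0,"tx":-1,"ty":0,"tz":0,"gripper":-1}]'
python3 -m creep '[{"wx":0,"wy":0,"wz":0,"tx":0,"ty":0,"tz":0.5,"gripper":-1},{"wx":0,"wy":0,"wz":0,"tx":0,"ty":0,"tz":1,"gripper":-1},{"wx":0,"wy":0,"wz":0,"tx":0,"ty":0,"tz":1,"gripper":-1}]'
```

```text
time_s: 29.65
tool_pos: [0.5135, 0.2473, 0.0652]
tool_rot: [-180.0, -0.0, 179.0]
force: [-2.6, 0.1, 1.3]
grip_width: 0.0345
grasp_force: 15.0
time_s: 29.9
tool_pos: [0.5141, 0.2473, 0.065]
tool_rot: [180.0, 0.0, 179.0]
force: [-3.6, -0.5, 4.3]
grip_width: 0.0343
grasp_force: 15.0
```

```bash
python3 -m creep '[{"wx":0,"wy":0,"wz":0,"tx":0,"ty":0,"tz":0,"gripper":0.3},{"wx":0,"wy":0,"wz":0,"tx":0,"ty":0,"tz":0,"gripper":0.3},{"wx":0,"wy":0,"wz":0,"tx":0,"ty":0,"tz":0,"gripper":0.3},{"wx":0,"wy":0,"wz":0,"tx":0,"ty":0,"tz":-10,"gripper":0.3},{"wx":0,"wy":0,"wz":0,"tx":0,"ty":0,"tz":-30,"gripper":1}]'
python3 -m creep '[{"wx":0,"wy":0,"wz":0,"tx":0,"ty":0,"tz":-30,"gripper":1},{"wx":0,"wy":0,"wz":0,"tx":0,"ty":0,"tz":-65,"gripper":1},{"wx":0,"wy":0,"wz":-4,"tx":20,"ty":5,"tz":-75,"gripper":1},{"wx":0,"wy":0,"wz":-8.8,"tx":50,"ty":10,"tz":-75,"gripper":1},{"wx":0,"wy":0,"wz":-8.8,"tx":85,"ty":20,"tz":-75,"gripper":1}]'
python3 -m creep '[{"wx":0,"wy":0,"wz":0,"tx":25,"ty":4,"tz":20,"gripper":1},{"wx":0,"wy":0,"wz":0,"tx":45,"ty":7,"tz":40,"gripper":1},{"wx":0,"wy":0,"wz":0,"tx":48,"ty":7,"tz":55,"gripper":1},{"wx":0,"wy":0,"wz":0,"tx":48,"ty":7,"tz":55,"gripper":1}]'
python3 - <<'E'
from h import *
p,d=save('side','s9.png')
for n in('torch','spray_can','wedge','kit_rack'): print(n,[(np.round(r['point'],3).tolist(),round(r['confidence'],2)) for r in nets.place_of(n,'side')[:2]])
go(.371,.2775,.044,187.8)
E
```

```text
time_s: 30.32
tool_pos: [0.5123, 0.2462, 0.0925]
tool_rot: [-179.8, -0.2, 179.0]
force: [-0.8, 0.8, 0.6]
grip_width: 0.0571
grasp_force: 0.0
time_s: 30.73
tool_pos: [0.4308, 0.268, 0.1713]
tool_rot: [179.9, 0.2, -172.2]
force: [0.2, 0.9, -0.4]
grip_width: 0.0846
grasp_force: 0.0
time_s: 31.07
tool_pos: [0.3779, 0.2681, 0.1122]
tool_rot: [-179.9, -0.2, -172.1]
force: [-0.7, -0.6, 0.8]
grip_width: 0.0867
grasp_force: 0.0
torch [([0.545, 0.248, 0.005], 0.78)]
spray_can [([0.516, 0.249, 0.006], 0.6)]
wedge [([0.376, 0.278, 0.001], 0.85), ([0.501, 0.383, -0.002], 0.25)]
kit_rack [([0.501, 0.245, 0.002], 0.63)]
t mm [10.5  9.3 71.7] w [ 0.1  0.1 -0.1]
```

```bash
python3 -m creep '[{"wx":0,"wy":0,"wz":0,"tx":9,"ty":9,"tz":0,"gripper":1},{"wx":0,"wy":0,"wz":0,"tx":9,"ty":9,"tz":15,"gripper":1},{"wx":0,"wy":0,"wz":0,"tx":9,"ty":9,"tz":35,"gripper":1},{"wx":0,"wy":0,"wz":0,"tx":9,"ty":9,"tz":55,"gripper":1},{"wx":0,"wy":0,"wz":0,"tx":9,"ty":9,"tz":65,"gripper":1}]'
python3 -m creep '[{"wx":0,"wy":0,"wz":0,"tx":0,"ty":0,"tz":0,"gripper":0.5},{"wx":0,"wy":0,"wz":0,"tx":0,"ty":0,"tz":0,"gripper":0.5},{"wx":0,"wy":0,"wz":0,"tx":0,"ty":0,"tz":0,"gripper":0.5}]'
python3 -c "
from h import *
go(.371,.2775,.045,187.8)"
```

```text
time_s: 31.73
tool_pos: [0.3709, 0.2764, 0.0482]
tool_rot: [-180.0, -0.0, -172.2]
force: [-1.2, -0.2, 0.2]
grip_width: 0.0873
grasp_force: 0.0
time_s: 31.98
tool_pos: [0.3717, 0.2775, 0.0505]
tool_rot: [179.9, 0.1, -172.2]
force: [-0.2, 0.2, 0.4]
grip_width: 0.0744
grasp_force: 0.0
t mm [0.7 0.1 5.5] w [ 0.1  0.1 -0. ]
```

```bash
python3 -m creep '[{"wx":0,"wy":0,"wz":0,"tx":0.5,"ty":0,"tz":3,"gripper":0.3},{"wx":0,"wy":0,"wz":0,"tx":0.5,"ty":0,"tz":5,"gripper":-1},{"wx":0,"wy":0,"wz":0,"tx":0.5,"ty":0,"tz":5,"gripper":-1},{"wx":0,"wy":0,"wz":0,"tx":0.5,"ty":0,"tz":5,"gripper":-1},{"wx":0,"wy":0,"wz":0,"tx":0.5,"ty":0,"tz":5,"gripper":-1}]' 25
python3 -m creep '[{"wx":0,"wy":0,"wz":0,"tx":0,"ty":0,"tz":0,"gripper":-1},{"wx":0,"wy":0,"wz":0,"tx":0,"ty":0,"tz":0,"gripper":-1},{"wx":0,"wy":0,"wz":0,"tx":0,"ty":0,"tz":0,"gripper":-1},{"wx":0,"wy":0,"wz":0,"tx":0,"ty":0,"tz":0,"gripper":-1}]' 25
```

```text
time_s: 32.4
tool_pos: [0.3702, 0.2769, 0.0445]
tool_rot: [180.0, 0.0, -172.2]
force: [0.1, -1.1, -1.0]
grip_width: 0.0416
grasp_force: 0.0
time_s: 32.73
tool_pos: [0.3702, 0.2769, 0.0443]
tool_rot: [180.0, 0.0, -172.2]
force: [-0.2, -0.2, 0.3]
grip_width: 0.0301
grasp_force: 24.9
```

```bash
python3 -m creep '[{"wx":0,"wy":0,"wz":0,"tx":0,"ty":0,"tz":-10,"gripper":-1},{"wx":0,"wy":0,"wz":0,"tx":0,"ty":0,"tz":-30,"gripper":-1},{"wx":0,"wy":0,"wz":0,"tx":0,"ty":0,"tz":-50,"gripper":-1},{"wx":0,"wy":0,"wz":4,"tx":0,"ty":0,"tz":-70,"gripper":-1},{"wx":0,"wy":0,"wz":8.8,"tx":0,"ty":0,"tz":-70,"gripper":-1}]' 25
python3 -c "
from h import *
go(.460,.248,.114,179)"
```

```text
time_s: 33.15
tool_pos: [0.3723, 0.2785, 0.1188]
tool_rot: [179.7, 0.3, 178.8]
force: [0.7, 1.2, -0.6]
grip_width: 0.0301
grasp_force: 24.9
t mm [-88.3 -28.7   5.1] w [ 0.3  0.3 -0.2]
```

```bash
python3 -m creep '[{"wx":0,"wy":0,"wz":0,"tx":-20,"ty":-8,"tz":0,"gripper":-1},{"wx":0,"wy":0,"wz":0,"tx":-45,"ty":-16,"tz":0,"gripper":-1},{"wx":0,"wy":0,"wz":0,"tx":-70,"ty":-24,"tz":0,"gripper":-1},{"wx":0,"wy":0,"wz":0,"tx":-88,"ty":-29,"tz":0,"gripper":-1},{"wx":0,"wy":0,"wz":0,"tx":-88,"ty":-29,"tz":0,"gripper":-1}]'
python3 -m creep '[{"wx":0,"wy":0,"wz":0,"tx":0,"ty":0,"tz":10,"gripper":-1},{"wx":0,"wy":0,"wz":0,"tx":0,"ty":0,"tz":10,"gripper":-1},{"wx":0,"wy":0,"wz":0,"tx":0,"ty":0,"tz":10,"gripper":-1},{"wx":0,"wy":0,"wz":0,"tx":0,"ty":0,"tz":10,"gripper":-1}]'
python3 - <<'E'
from h import *
p,d=save('side','s10.png')
for n in('torch','spray_can','wedge','kit_rack'): print(n,[(np.round(r['point'],3).tolist(),round(r['confidence'],2)) for r in nets.place_of(n,'side')[:2]])
go(.463,.248,.0603,179)
cv2.imwrite('pics/c10.png',cv2.resize(p[130:280,220:430,::-1],None,fx=3.5,fy=3.5,interpolation=cv2.INTER_CUBIC))
E
```

```text
time_s: 33.57
tool_pos: [0.4616, 0.2439, 0.1151]
tool_rot: [-180.0, 0.2, 178.7]
force: [-0.0, -0.6, -0.9]
grip_width: 0.0301
grasp_force: 24.9
time_s: 33.9
tool_pos: [0.4564, 0.2467, 0.104]
tool_rot: [-180.0, -0.1, 179.1]
force: [-0.9, 0.7, 0.0]
grip_width: 0.0297
grasp_force: 24.9
torch [([0.546, 0.245, 0.007], 0.88)]
spray_can [([0.512, 0.249, 0.007], 0.57), ([0.501, 0.245, 0.001], 0.17)]
wedge [([0.463, 0.248, 0.057], 0.63)]
kit_rack [([0.501, 0.244, 0.002], 0.56)]
t mm [-5.4  1.6 44.3] w [0. 0. 0.]
```

View pics/c10.png

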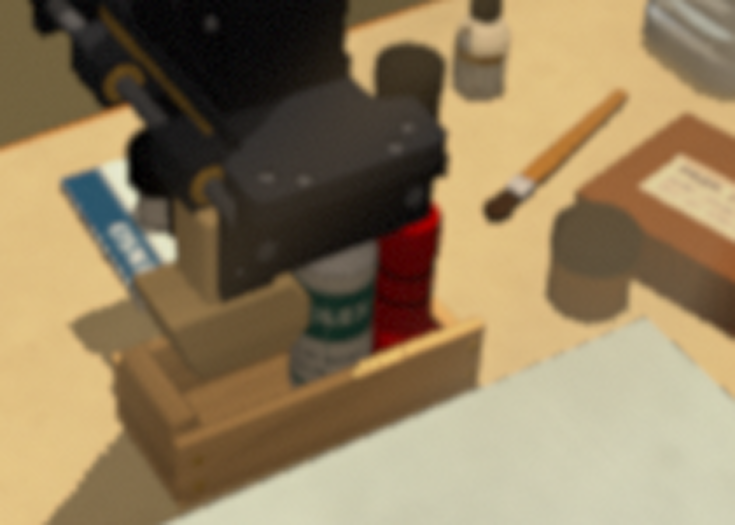

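```bash
python3 -m creep '[{"wx":0,"wy":0,"wz":0,"tx":-3.5,"ty":0.5,"tz":8,"gripper":-1},{"wx":0,"wy":0,"wz":0,"tx":-3.5,"ty":0.5,"tz":18,"gripper":-1},{"wx":0,"wy":0,"wz":0,"tx":-3.5,"ty":0.5,"tz":26,"gripper":-1},{"wx":0,"wy":0,"wz":0,"tx":-3.5,"ty":0.5,"tz":26,"gripper":-1},{"wx":0,"wy":0,"wz":0,"tx":-3.5,"ty":0.5,"tz":26,"gripper":-1}]'
python3 -m creep '[{"wx":0,"wy":0,"wz":0,"tx":0,"ty":0,"tz":3,"gripper":-1},{"wx":0,"wy":0,"wz":0,"tx":0,"ty":0,"tz":3,"gripper":-1},{"wx":0,"wy":0,"wz":0,"tx":0,"ty":0,"tz":3,"gripper":-1}]'
python3 -c "
from h import *
go(.462,.248,.0603,179)"
```

```text
time_s: 34.57
tool_pos: [0.4604, 0.2461, 0.077]
tool_rot: [-179.9, -0.1, 179.0]
force: [0.1, 0.2, -1.7]
grip_width: 0.0296
grasp_force: 24.9
time_s: 34.82
tool_pos: [0.4613, 0.2467, 0.0754]
tool_rot: [180.0, 0.0, 179.0]
force: [-0.2, 0.1, 0.1]
grip_width: 0.0298
grasp_force: 24.9
t mm [-0.7  1.3 15.1] w [ 0.  0. -0.]
```

```bash
python3 -m creep '[{"wx":0,"wy":0,"wz":0,"tx":0,"ty":0.7,"tz":2,"gripper":-1},{"wx":0,"wy":0,"wz":0,"tx":0,"ty":0.7,"tz":4,"gripper":-1},{"wx":0,"wy":0,"wz":0,"tx":0,"ty":0.7,"tz":4,"gripper":-1}]'
python3 -m creep '[{"wx":0,"wy":0,"wz":0,"tx":0,"ty":0,"tz":2,"gripper":-1},{"wx":0,"wy":0,"wz":0,"tx":0,"ty":0,"tz":3,"gripper":-1},{"wx":0,"wy":0,"wz":0,"tx":0,"ty":0,"tz":3,"gripper":-1}]'
python3 -m creep '[{"wx":0,"wy":0,"wz":0,"tx":0,"ty":0,"tz":1,"gripper":-1},{"wx":0,"wy":0,"wz":0,"tx":0,"ty":0,"tz":2,"gripper":-1},{"wx":0,"wy":0,"wz":0,"tx":0,"ty":0,"tz":2,"gripper":-1}]'
```

```text
time_s: 35.07
tool_pos: [0.461, 0.2473, 0.071]
tool_rot: [-180.0, -0.0, 179.0]
force: [-0.3, -0.1, -0.6]
grip_width: 0.0301
grasp_force: 24.9
time_s: 35.32
tool_pos: [0.4612, 0.2473, 0.0681]
tool_rot: [-180.0, 0.0, 179.0]
force: [0.1, 0.1, -1.6]
grip_width: 0.0298
grasp_force: 24.9
time_s: 35.57
tool_pos: [0.4617, 0.2475, 0.0665]
tool_rot: [180.0, 0.1, 179.0]
force: [1.6, 0.3, -1.0]
grip_width: 0.0301
grasp_force: 24.9
```

```bash
python3 -m creep '[{"wx":0,"wy":0,"wz":0,"tx":-0.5,"ty":0,"tz":1,"gripper":-1},{"wx":0,"wy":0,"wz":0,"tx":-0.7,"ty":0,"tz":2,"gripper":-1},{"wx":0,"wy":0,"wz":0,"tx":-0.7,"ty":0,"tz":2,"gripper":-1}]'
python3 -m creep '[{"wx":0,"wy":0,"wz":0,"tx":-0.3,"ty":0,"tz":1,"gripper":-1},{"wx":0,"wy":0,"wz":0,"tx":-0.7,"ty":0,"tz":2,"gripper":-1},{"wx":0,"wy":0,"wz":0,"tx":-0.7,"ty":0,"tz":2,"gripper":-1}]'
python3 -m creep '[{"wx":0,"wy":0,"wz":0,"tx":-0.3,"ty":0,"tz":1,"gripper":-1},{"wx":0,"wy":0,"wz":0,"tx":-0.7,"ty":0,"tz":2,"gripper":-1},{"wx":0,"wy":0,"wz":0,"tx":-0.7,"ty":0,"tz":2,"gripper":-1}]'
```

```text
time_s: 35.82
tool_pos: [0.4623, 0.2476, 0.0646]
tool_rot: [180.0, 0.1, 179.0]
force: [1.3, 0.0, 1.8]
grip_width: 0.0297
grasp_force: 24.9
time_s: 36.07
tool_pos: [0.4629, 0.2478, 0.0632]
tool_rot: [180.0, 0.0, 179.0]
force: [-1.1, -0.8, 6.4]
grip_width: 0.0299
grasp_force: 24.9
time_s: 36.32
tool_pos: [0.4633, 0.2482, 0.0621]
tool_rot: [179.9, 0.0, 179.0]
force: [-2.9, -0.2, 12.4]
grip_width: 0.0297
grasp_force: 25.0
```

```bash
python3 -m creep '[{"wx":0,"wy":0,"wz":0,"tx":0,"ty":0,"tz":0,"gripper":0},{"wx":0,"wy":0,"wz":0,"tx":0,"ty":0,"tz":0,"gripper":0},{"wx":0,"wy":0,"wz":0,"tx":0,"ty":0,"tz":-5,"gripper":0},{"wx":0,"wy":0,"wz":0,"tx":0,"ty":0,"tz":-25,"gripper":0},{"wx":0,"wy":0,"wz":0,"tx":0,"ty":0,"tz":-50,"gripper":0}]'
python3 -m creep '[{"wx":0,"wy":0,"wz":0,"tx":0,"ty":0,"tz":-8,"gripper":-1},{"wx":0,"wy":0,"wz":0,"tx":0,"ty":0,"tz":-8,"gripper":-1},{"wx":0,"wy":0,"wz":0,"tx":0,"ty":0,"tz":-8,"gripper":-1},{"wx":0,"wy":0,"wz":0,"tx":0,"ty":0,"tz":-8,"gripper":-1},{"wx":0,"wy":0,"wz":0,"tx":0,"ty":0,"tz":-8,"gripper":-1}]' 10
python3 -m creep '[{"wx":0,"wy":0,"wz":0,"tx":0,"ty":0,"tz":0,"gripper":-1},{"wx":0,"wy":0,"wz":0,"tx":0,"ty":0,"tz":0,"gripper":-1},{"wx":0,"wy":0,"wz":0,"tx":0,"ty":0,"tz":0,"gripper":-1}]'
python3 - <<'E'
from h import *
go(.463,.248,.1,179)
p,d=save('side','s11.png')
W=world('side',d);m=(d>0)&(W[...,0]>.43)&(W[...,0]<.49)&(W[...,1]>.22)&(W[...,1]<.275)&(W[...,2]>.085)&(W[...,2]<.11)
P=W[m];print('stem top',len(P),P.mean(0),np.median(P[:,2]),cv2.minAreaRect((P[:,:2]*1000).astype(np.float32)))
for n in('torch','spray_can','wedge','kit_rack'): print(n,[(np.round(r['point'],3).tolist(),round(r['confidence'],2)) for r in nets.place_of(n,'side')[:2]])
E
```

```text
time_s: 36.73
tool_pos: [0.4614, 0.2461, 0.1086]
tool_rot: [-179.8, -0.3, 179.0]
force: [0.3, -0.4, 0.3]
grip_width: 0.0429
grasp_force: 0.0
time_s: 37.15
tool_pos: [0.4623, 0.2468, 0.1167]
tool_rot: [-179.9, -0.1, 179.0]
force: [-0.6, -0.6, 0.0]
grip_width: 0.0178
grasp_force: 0.0
time_s: 37.4
tool_pos: [0.463, 0.2472, 0.1177]
tool_rot: [-180.0, -0.0, 179.0]
force: [0.0, -0.5, 0.2]
grip_width: 0.0024
grasp_force: 0.0
t mm [-0.   0.8 17.7] w [-0. -0.  0.]
stem top 442 [0.46113121 0.2432554  0.09583782] 0.0979156810866165 ((463.36474609375, 247.02442932128906), (30.756271362304688, 29.983747482299805), 88.63858032226562)
torch [([0.545, 0.246, 0.004], 0.88)]
spray_can [([0.512, 0.249, 0.003], 0.75)]
wedge [([0.471, 0.25, 0.015], 0.76)]
kit_rack [([0.502, 0.244, 0.002], 0.96)]
```

```bash
python3 -m creep '[{"wx":0,"wy":0,"wz":0,"tx":0,"ty":0,"tz":8,"gripper":-1},{"wx":0,"wy":0,"wz":0,"tx":0,"ty":0,"tz":16,"gripper":-1},{"wx":0,"wy":0,"wz":0,"tx":0,"ty":0,"tz":18,"gripper":-1},{"wx":0,"wy":0,"wz":0,"tx":0,"ty":0,"tz":18,"gripper":-1}]'
python3 -m creep '[{"wx":0,"wy":0,"wz":0,"tx":0,"ty":0,"tz":1,"gripper":-1},{"wx":0,"wy":0,"wz":0,"tx":0,"ty":0,"tz":2,"gripper":-1},{"wx":0,"wy":0,"wz":0,"tx":0,"ty":0,"tz":2,"gripper":-1}]'
```

```text
time_s: 37.98
tool_pos: [0.4627, 0.247, 0.0992]
tool_rot: [-179.9, -0.1, 179.0]
force: [0.2, 0.3, -0.5]
grip_width: 0.0007
grasp_force: 0.0
time_s: 38.23
tool_pos: [0.4634, 0.2475, 0.0987]
tool_rot: [180.0, 0.0, 179.0]
force: [-0.8, -0.8, 3.4]
grip_width: 0.0004
grasp_force: 1.4
```

```bash
python3 -m creep '[{"wx":0,"wy":0,"wz":0,"tx":0,"ty":0,"tz":1,"gripper":-1},{"wx":0,"wy":0,"wz":0,"tx":0,"ty":0,"tz":2,"gripper":-1},{"wx":0,"wy":0,"wz":0,"tx":0,"ty":0,"tz":2,"gripper":-1}]'
```

```text
time_s: 38.48
tool_pos: [0.4641, 0.248, 0.0983]
tool_rot: [179.9, 0.1, 179.0]
force: [-3.6, -2.0, 11.7]
grip_width: 0.0005
grasp_force: 5.4
```

```bash
python3 -m creep '[{"wx":0,"wy":0,"wz":0,"tx":0.5,"ty":0,"tz":1,"gripper":-1},{"wx":0,"wy":0,"wz":0,"tx":0.5,"ty":0,"tz":2,"gripper":-1},{"wx":0,"wy":0,"wz":0,"tx":0.5,"ty":0,"tz":2,"gripper":-1}]'
python3 -m creep '[{"wx":0,"wy":0,"wz":0,"tx":0.5,"ty":0,"tz":1,"gripper":-1},{"wx":0,"wy":0,"wz":0,"tx":0.5,"ty":0,"tz":2,"gripper":-1},{"wx":0,"wy":0,"wz":0,"tx":0.5,"ty":0,"tz":2,"gripper":-1}]'
```

```text
time_s: 38.73
tool_pos: [0.4649, 0.2486, 0.0979]
tool_rot: [179.8, 0.3, 179.0]
force: [-3.2, -0.8, 16.3]
grip_width: 0.0006
grasp_force: 8.3
time_s: 38.98
tool_pos: [0.4655, 0.2492, 0.0973]
tool_rot: [179.7, 0.4, 179.0]
force: [-0.9, -2.5, 22.3]
grip_width: 0.0002
grasp_force: 11.2
```

```bash
python3 -m creep '[{"wx":0,"wy":0,"wz":0,"tx":0,"ty":0,"tz":-4,"gripper":-1},{"wx":0,"wy":0,"wz":0,"tx":0,"ty":0,"tz":-20,"gripper":-1},{"wx":0,"wy":0,"wz":0,"tx":0,"ty":0,"tz":-50,"gripper":-1},{"wx":0,"wy":0,"wz":0,"tx":10,"ty":0,"tz":-80,"gripper":-1},{"wx":0,"wy":0,"wz":0,"tx":20,"ty":0,"tz":-110,"gripper":-1}]'
python3 -m creep '[{"wx":0,"wy":0,"wz":0,"tx":0,"ty":0,"tz":0,"gripper":-1},{"wx":0,"wy":0,"wz":0,"tx":0,"ty":0,"tz":0,"gripper":-1},{"wx":0,"wy":0,"wz":0,"tx":0,"ty":0,"tz":0,"gripper":-1},{"wx":0,"wy":0,"wz":0,"tx":0,"ty":0,"tz":0,"gripper":-1}]'
python3 - <<'E'
from h import *
p,d=save('side','s12.png')
W=world('side',d);m=(d>0)&(W[...,0]>.43)&(W[...,0]<.49)&(W[...,1]>.22)&(W[...,1]<.275)&(W[...,2]>.085)&(W[...,2]<.11)
P=W[m];print('stem top',len(P),np.median(P[:,2]),cv2.minAreaRect((P[:,:2]*1000).astype(np.float32)))
for n in('torch','spray_can','wedge','kit_rack','eyepiece','lens_tissue','objective_can_1'): print(n,[(np.round(r['point'],3).tolist(),round(r['confidence'],2)) for r in nets.place_of(n,'side')[:3]])
cv2.imwrite('pics/c12.png',cv2.resize(p[130:280,220:430,::-1],None,fx=3.5,fy=3.5,interpolation=cv2.INTER_CUBIC))
E
```

```text
time_s: 39.4
tool_pos: [0.4419, 0.2472, 0.203]
tool_rot: [-180.0, -0.0, 178.9]
force: [1.2, 0.3, -0.1]
grip_width: 0.0005
grasp_force: 0.0
time_s: 39.73
tool_pos: [0.4417, 0.2471, 0.2007]
tool_rot: [-179.9, -0.1, 179.0]
force: [-0.1, 0.0, 0.1]
grip_width: 0.0008
grasp_force: 0.0
stem top 446 0.09723881774851856 ((464.480712890625, 249.04124450683594), (29.932950973510742, 30.208730697631836), 88.37999725341797)
torch [([0.544, 0.246, 0.009], 0.79)]
spray_can [([0.513, 0.247, 0.006], 0.79), ([0.502, 0.246, 0.0], 0.61)]
wedge [([0.47, 0.246, 0.017], 0.91)]
kit_rack [([0.502, 0.24, 0.004], 0.71)]
eyepiece [([0.503, 0.39, 0.009], 0.86), ([0.408, 0.437, 0.001], 0.68), ([0.306, 0.203, 0.001], 0.68)]
lens_tissue [([0.501, 0.386, -0.001], 0.88)]
objective_can_1 [([0.652, 0.242, -0.001], 0.69), ([0.64, 0.383, 0.004], 0.63)]
```

View pics/c12.png

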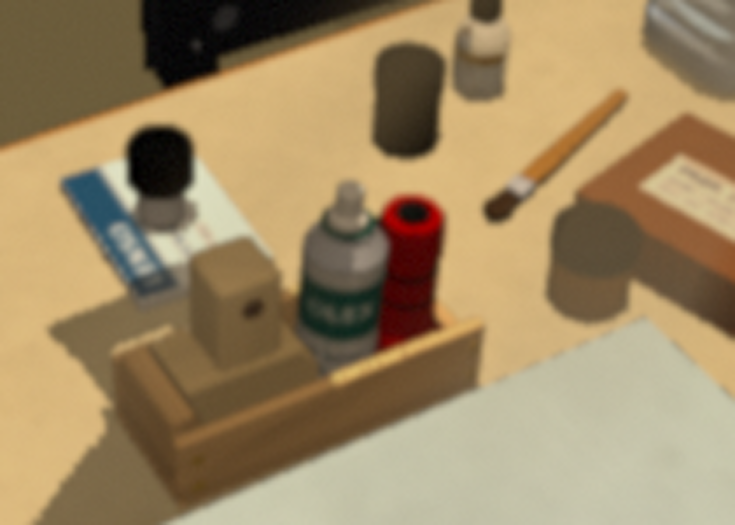

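The row is packed, with the wedge at crop px (235,300), the can at (345,280) and the torch at (410,270), all upright. The eyepiece stands on the booklet at (160,170) and the objective cans have not moved. I hand in.

```bash
python3 -c "
from cell import env
print(env.sign_off())"
```

```text
the job is handed in; nothing more can be done
None
```

I handed the job in at about 40 s; no verdict came back. In the last picture the eyepiece stands upright on the booklet, the torch, spray can and wedge are packed tight in the rack (wedge pressed down with 22 N), and the objective cans are where they started.

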